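# Clear the inspection stage and hold it on a levelling wedge

### The arm

A 7-joint arm with a two-finger parallel gripper is mounted at the origin on the work surface. World frame = base frame: x ahead of the robot, y to its left, z up, the work surface at z = 0. Lengths are in m, angles in degrees, forces in N, time in s.
With the tool pointing down it reaches from about 0.425 to 0.95 m from the base axis. Payload 4.7 kg.
Tool frame: the origin (TCP) lies at the very end of the fingers, on their centre line; the grasp point (between the pads) lies 19 mm behind it (grasp_offset is the distance from the TCP to the grasp point, in m); y points along the fingers, x is the direction in which the jaws open and shut, and the axes are right-handed (so a half turn about y gives the same grasp; the last joint's range is limited). The gripper opens to 85 mm and grips with 20 to 120 N. Pads are 22 mm wide; open, the fingers measure 114 mm over their backs; the gripper's body (76 mm by 85 mm) begins 54 mm behind the grasp point. The pads swing forward as they close: fully open they stand 13 mm farther back than shut.
Start: joints at [75.579, 26.849, -2.785, 87.806, 1.381, 65.374, -4.715], TCP at [0.149, -0.658, 0.231] pointing down, gripper open.
Joint ranges: [-148.3, 148.3], [-19.14, 114.17], [-79.39, 73.82], [5.75, 140.21], [-59.74, 239.74], [12.07, 113.84], [-152.46, 152.46]. Speed limits (degrees/s): [147.25, 147.25, 180, 180, 180, 180, 180].

### API

Orientations are given as [roll, pitch, yaw] about the fixed x, y, z axes, in that order (R = Rz(yaw) Ry(pitch) Rx(roll)).
In Python, from workcell import sense, capture, camera_params, job_done, grasp_offset gives the robot as it stands. The module is installed in compiled form; this text tells all that it offers.
- The arm moves only by the tool drive_tool, never from a script. Its argument "motion" is a list of rows, each a list of 3 entries, a list of its own where there are three numbers: the shift along the tool's x, y, z in mm, then the turn, a rotation vector about the tool's x, y, z in degrees, then the gripper command: -1 is fully open, 1 is shut, values between are in proportion. In form: [[[tx, ty, tz], [wx, wy, wz], grip], ...]. A call has 1 to 5 rows; each row is the pose to reach, as a shift and turn from the pose measured when the call began, along the tool's axes at that moment; what a row does not reach only later rows make up. A row lasts 1/10 s, in which the tool goes at most 50 mm and 8.59 degrees, less where a joint would pass 70% of its speed; a pose out of reach is approached as far as the arm can. A call with a gripper value outside its range is refused whole. The fingers move at their own pace and stop on an object; "squeeze" is the grip in N (left out, the last holds). Time passes only in rows, so rows that repeat a pose let the fingers close. It gives the time, the measured TCP pose, the force and the opening at its end, in the units of the state.
- sense(): the state, without advancing time (a new reading comes with each control period).
- capture(name): name is "side" or "top"; returns (picture, depth): 420x560x3 uint8, blue, green, red; 420x560 float32, m along the optical axis (not along the pixel's ray), 0 where there is no reading.
- camera_params(name): a dict with "K" (3x3 intrinsics, pixels), "k1" (the pictures are not rectified: a ray, as slopes to the right and down, at radius r is drawn at 1 + k1 r^2 times it, then the intrinsics apply), "cam_to_world" (4x4, takes a point from camera to world coordinates). Camera axes: x right, y up, looking along -z (the intrinsics and any distortion apply to the point x, -y, -z); pixel columns grow to the right and rows downward; lengths in m; the calibration is good to about 2 mm. A picture is of the moment at which its call begins. camera_params takes no time and is no camera call.
- job_done(): hands the job in, once; it reports no verdict.
The state is a dict: "clock": time; "qpos": joint angles; "qvel": joint speeds; "joint_torque": joint torques, N m; "tool_pos": TCP position; "eef_rot": TCP orientation; "force": force on the tool from outside, world axes, zero at the start; "torque": the same for the moment, N m; "opening": opening from 0.0 (shut) to 1.0 (fully open).
Only numpy, scipy, OpenCV 4.12 (cv2) and the standard library are available. Lean on these libraries where they do the work, as an engineer would, in place of code of your own. Each camera call takes 0.05 s, during which the arm holds its last target.

### The job

Take the parts basket off the inspection stage and, keeping it upright, hang it by its handle on the hook of the stand and let go of it. Then slide the levelling wedge along the bench, thin end first, under the front edge of the stage's hinged plate until the plate just lifts off its base by about 4 mm (its edge then lies over the line across the wedge), and finish still gripping the wedge there so that the plate can be clamped. Lift the plate with the wedge only and leave the other things where they are.

Things in the scene. Friction and masses are not known exactly. Their poses are not given: they have to be found in the camera images.
- basket_handle (a point): Centre of the rigid black handle bar of the open steel parts basket (60 x 124 mm, 42 mm high, about 0.22 kg), at first on the stage's plate. The bar is level along y, 124 mm long (116 clear between its end straps), 10 wide, 12 high; its centre is 125 mm above the basket's underside, 83 above its rim. Grip it about 30 mm off its middle to leave the middle free for the hook.
- hook_seat (a point): Lowest point of the hook on the fixed hook stand, on top of its 8 mm rod, 176 mm above the bench. The rod points to -x and ends 40 mm out in an upturned tip, top at 202 mm; 50 mm back (+x) is the 14 mm post, 188 mm high, on a disc 100 mm wide. Come from the tip's side (-x), bar along this y, so that the rod enters between bar and rim, then lower; hung, the bar's centre is about 6 mm above.
- wedge_grip (a point): Centre of the upright black grip block on the thick end of the steel levelling wedge lying on the bench. Block 32 mm (x) x 26 mm (y) x 40 mm high, this point 20 mm above the wedge's underside. x points along the wedge to its thin end, whose edge is 124 mm ahead of this point. Wedge 140 mm long, 32 mm wide, about 0.25 kg.
- wedge_tip (a point): Middle of the lower edge of the wedge's thin end, at bench height; x as for wedge_grip. The wedge is 4 mm thick here and thickens evenly by 0.179 mm per mm to 23 mm, 106 mm behind. A fine dark line crosses its slope 78 mm behind this edge (46 mm ahead of wedge_grip), where it is 18 mm thick.
- stage_edge (a point): Point of the stage's fixed base below the middle of the plate's front edge, 14 mm above the bench, where the edge rests. x points back under the plate to its hinge (along y) 160 mm behind. Plate aluminium, 160 deep (x), 170 wide, 10 thick, about 0.7 kg. It rests on two side rails; between them is a channel 132 mm wide, 14 high, open to the front, floored by the bench.
- plate (a joint): Tilt of the hinged plate, rad: 0 = lying on its base, grows as the front edge rises (0.00625 rad per mm of lift at the front edge; 4 mm = 0.025). It falls back by its weight.
- spacer: plain flat steel block 70 x 32 x 22 mm lying on the bench, no slope and no grip: a bystander
- tape: clear plastic ring, outer diameter 68 mm, 18 mm high: a bystander

How it is judged:
By the outcome, as a careful person would: the job done as asked, in the order asked, and still so for the second after the job is handed in, while the arm keeps its last pose, push and grip.
It also fails if it takes over 64 s, if anything falls off the work surface, if the arm or the gripper's body presses on something with over 40 N, if the wrist force passes 120 N, or if a joint passes its speed limit or range.

## Working session

There is one attempt and no reset: what is moved stays moved. The work goes in short steps, Python scripts to look and compute and a tool call to move; the robot and the scene stay as the last step left them, time stands still between calls to the robot, and variables do not carry over. Pictures are saved under pics/ and viewed, and the job is handed in when it is done.

Besides the shell and the picture viewer there is one more tool, called after "Request:" by a JSON object that holds its "name" and its "arguments". drive_tool: Moves the arm, as the interface text tells. Its arguments: {"type":"object","properties":{"motion":{"type":"array"},"squeeze":{"type":"number"}},"required":["motion"]}

```bash
mkdir -p pics; ls; python3 - <<'E'
from workcell import *
import cv2,numpy as np
print(sense(),grasp_offset if not callable(grasp_offset) else grasp_offset())
for n in("side","top"):
    p,d=capture(n);cv2.imwrite(f"pics/{n}0.png",p);np.savez(f"{n}0.npz",p=p,d=d)
    c=camera_params(n);print(n,c)
E
```

```text
pics
{'clock': 0.0, 'qpos': array([75.57836469, 26.89864577, -2.78390943, 87.8728639 ,  1.37981266,
       65.3728976 , -4.71647533]), 'qvel': array([-0.05636526, -0.06117706, -0.06433205, -0.06216417,  0.01127359,
       -0.00377482, -0.02349507]), 'joint_torque': array([-1.12317387e-04, -5.10310543e+01, -4.66540398e-02, -2.37715906e+01,
        1.07424636e-02,  7.40141782e-03,  6.88376876e-07]), 'tool_pos': array([ 0.1490396 , -0.65776012,  0.23025196]), 'eef_rot': array([-90.00320995,   0.11085449, -77.23422469]), 'force': array([ 0.49942866, -0.09897804,  0.24469869]), 'torque': array([-0.00543592, -0.01846543,  0.0167009 ]), 'opening': 0.9996777895601979} 0.0187
side {'K': array([[482.84498598,   0.        , 280.85216384],
       [  0.        , 482.84498598, 216.60153837],
       [  0.        ,   0.        ,   1.        ]]), 'k1': 0.048838042220285004, 'cam_to_world': array([[-0.98650563,  0.1227069 , -0.10839588,  0.43324579],
       [-0.16288478, -0.66846001,  0.72569261,  0.75903282],
       [ 0.01658918,  0.73355588,  0.67942665,  0.80851927],
       [ 0.        ,  0.        ,  0.        ,  1.        ]])}
top {'K': array([[395.58523608,   0.        , 287.63299051],
       [  0.        , 395.58523608, 207.28978095],
       [  0.        ,   0.        ,   1.        ]]), 'k1': -0.11045469579624499, 'cam_to_world': array([[ 0.0072357 ,  0.99052901, -0.13711285,  0.40434536],
       [-0.99988233,  0.00902152,  0.01240749,  0.00678113],
       [ 0.01352695,  0.13700693,  0.99047772,  1.17843212],
       [ 0.        ,  0.        ,  0.        ,  1.        ]])}
```

View pics/top0.png

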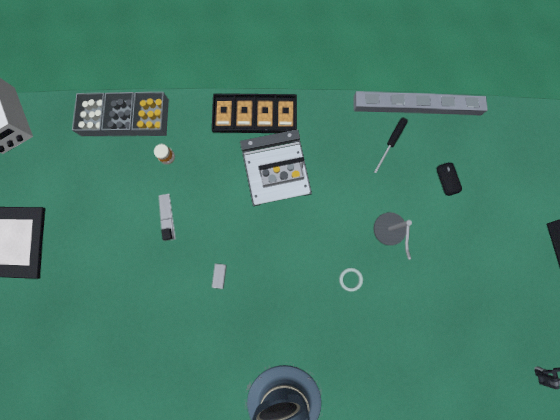

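View pics/side0.png

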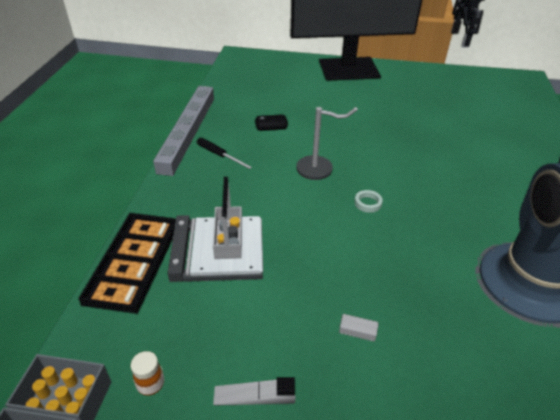

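```bash
cat > h.py <<'E'
import numpy as np,cv2
from workcell import camera_params
from scipy.spatial.transform import Rotation as R
C={n:camera_params(n) for n in("side","top")}
def project(n,P):
    c=C[n];T=np.linalg.inv(c["cam_to_world"]);p=np.atleast_2d(P)@T[:3,:3].T+T[:3,3]
    s=np.stack([p[:,0],-p[:,1]],1)/(-p[:,2:3]);s=s*(1+c["k1"]*(s**2).sum(1,keepdims=True))
    return s@c["K"][:2,:2].T+c["K"][:2,2]
def ray(n,uv):
    c=C[n];uv=np.atleast_2d(np.float64(uv))
    s=cv2.undistortPoints(uv[:,None],c["K"],np.array([c["k1"],0,0,0,0.]),).reshape(-1,2)
    d=np.stack([s[:,0],-s[:,1],-np.ones(len(s))],1)
    return c["cam_to_world"][:3,3],d@c["cam_to_world"][:3,:3].T
def plane(n,uv,z):
    o,d=ray(n,uv);return o+d*((z-o[2])/d[:,2])[:,None]
def deep(n,uv,D):
    o,d=ray(n,uv);uv=np.int64(np.round(np.atleast_2d(uv)));return o+d*D[uv[:,1],uv[:,0]][:,None]
def two(uvt,uvs):
    o1,d1=ray("top",uvt);o2,d2=ray("side",uvs);d1=d1[0];d2=d2[0]
    A=np.stack([d1,-d2],1);x=np.linalg.lstsq(A,o2-o1,rcond=None)[0]
    a=o1+x[0]*d1;b=o2+x[1]*d2;return (a+b)/2,np.linalg.norm(a-b)
E
python3 - <<'E'
from h import *
t=np.load("top0.npz");s=np.load("side0.npz")
def crop(a,x,y,w,h,k,f): cv2.imwrite(f,cv2.resize(a["p"][y:y+h,x:x+w],None,fx=k,fy=k,interpolation=cv2.INTER_CUBIC))
crop(t,230,120,100,90,7,"pics/t_stage.png")
crop(t,140,180,110,120,5,"pics/t_wedge.png")
crop(t,330,200,100,100,6,"pics/t_hook.png")
crop(s,160,170,120,115,5,"pics/s_stage.png")
crop(s,200,300,200,120,4,"pics/s_wedge.png")
crop(s,280,90,120,130,4,"pics/s_hook.png")
E
```

```text
(no output)
```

View pics/t_stage.png

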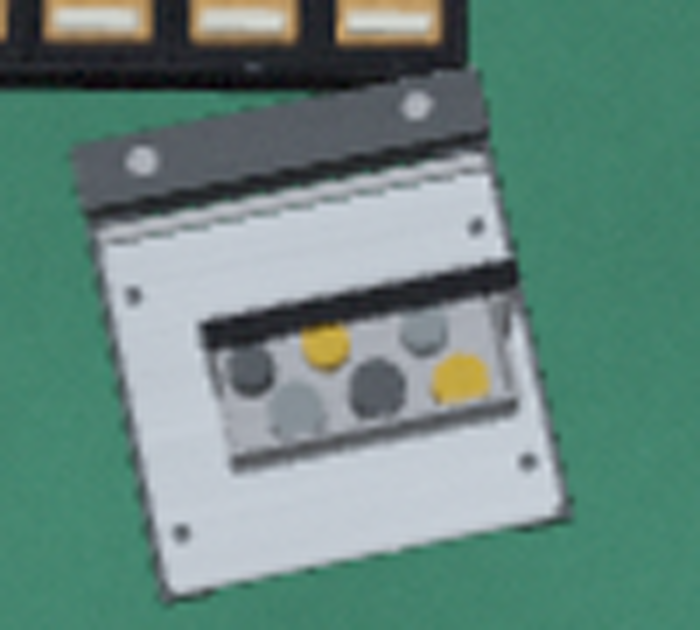

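View pics/t_wedge.png

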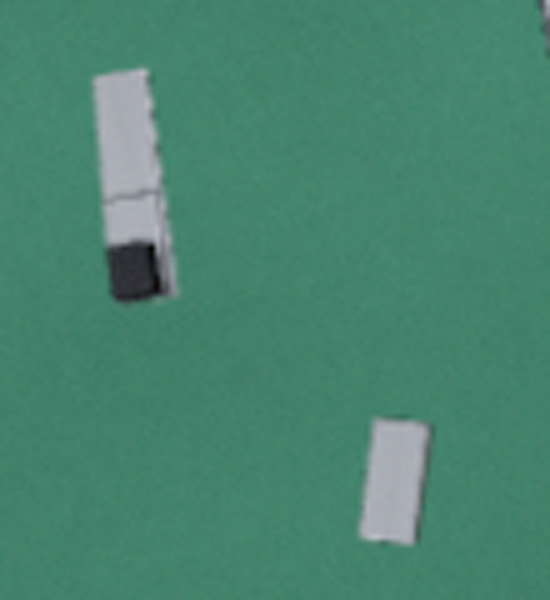

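View pics/t_hook.png

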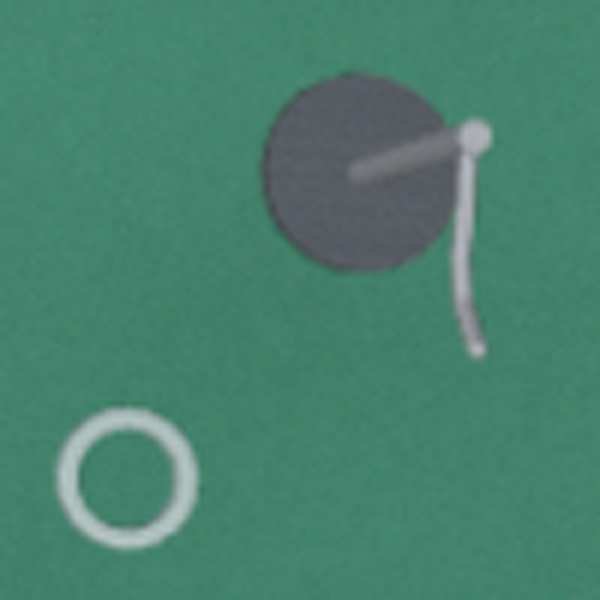

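View pics/s_stage.png

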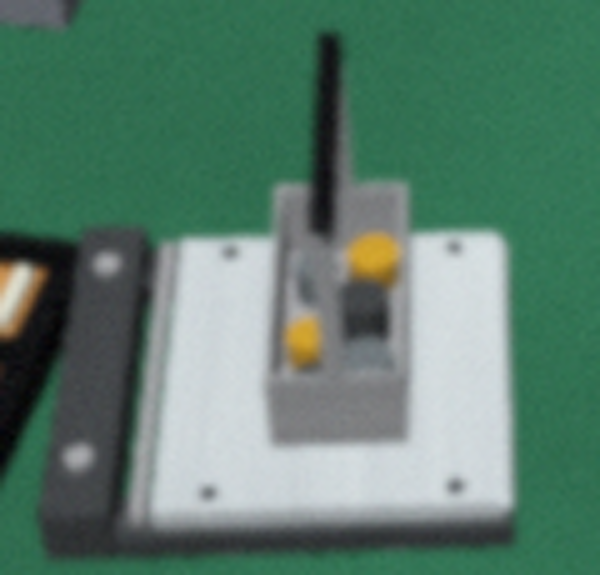

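View pics/s_wedge.png

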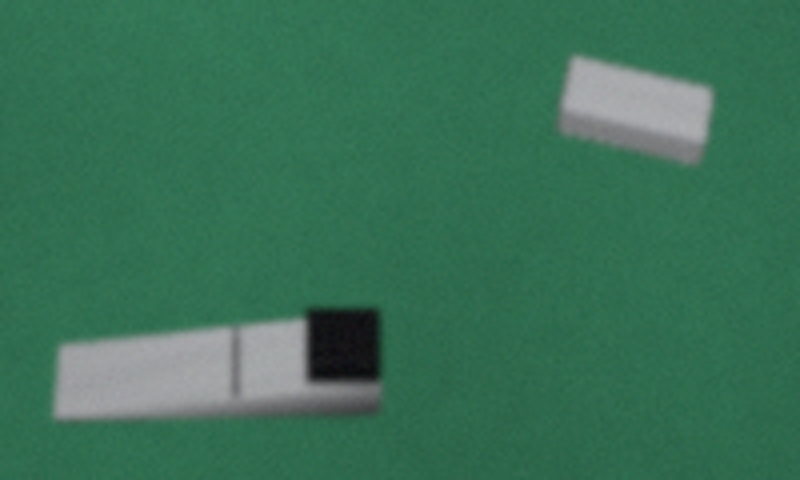

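View pics/s_hook.png

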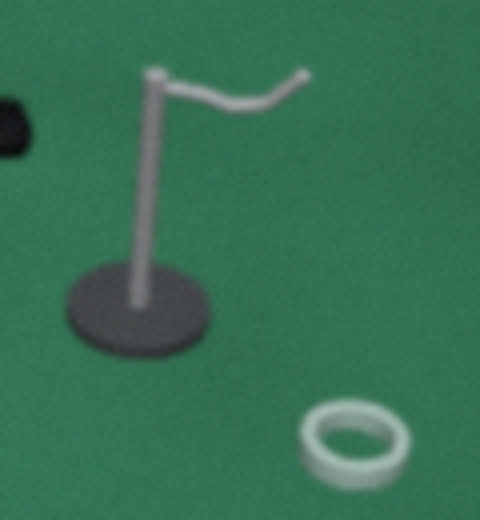

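```bash
python3 - <<'E'
from h import *
np.set_printoptions(precision=4,suppress=True)
t=np.load("top0.npz");s=np.load("side0.npz")
cv=lambda u,o,k:(np.float64(u)+.5)/k-.5+np.float64(o)
T=lambda u:cv(u,(230,120),7);W=lambda u:cv(u,(140,180),5);H=lambda u:cv(u,(330,200),6)
S=lambda u:cv(u,(160,170),5);SW=lambda u:cv(u,(200,300),4);SH=lambda u:cv(u,(280,90),4)
def show(n,v):print(n,v)
pl=plane("top",T([(167,598),(566,517),(100,235),(487,160)]),.024)
show("plate top fl,fr,bl,br",pl);print("width",np.linalg.norm(pl[0]-pl[1]),"depth",np.linalg.norm(pl[0]-pl[2]))
v=pl[0]-pl[1];print("yaw front",np.degrees(np.arctan2(-v[0],v[1])))
ps=plane("side",S([(514,510),(508,235)]),.024);show("side front l, r",ps)
v=ps[0]-ps[1];print(np.linalg.norm(v),np.degrees(np.arctan2(-v[0],v[1])))
b=plane("top",T([(205,332),(518,271)]),.155);show("bar",b);v=b[0]-b[1];print(np.linalg.norm(v),np.degrees(np.arctan2(-v[0],v[1])))
print(two(T([205,332])[()],S([320,238])),two(T([518,271]),S([328,33])))
b=plane("side",S([(320,235),(328,36)]),.155);print("side bar",b)
D=t["d"];print("deep bar",deep("top",T([(280,315),(360,303),(430,290)]),D))
print("deep plate",deep("top",T([(140,400),(300,520),(500,450)]),D))
print("post",two(H([476,136]),SH([156,73])));print("tip",two(H([478,350]),SH([305,74])),plane("top",H([478,350]),.200),plane("side",SH([305,74]),.200))
print("seat side?",two(H([461,285]),SH([240,104])))
print("post",plane("top",H([476,136]),.188),plane("side",SH([156,73]),.188))
print("disc c",plane("top",H([361,172]),.006), "tape",plane("top",H([127,477]),.018))
# wedge
print("wedge block top corners",plane("top",W([(107,245),(153,241),(160,293),(115,301)]),.040))
print("wedge tip top",plane("top",W([(95,77),(147,70)]),.004))
print("line",plane("top",W([(103,200),(157,191)]),.018))
print("wedge side tip",plane("side",SW([(53,419)]),.0),plane("side",SW([(58,344)]),.004))
print("block side",plane("side",SW([(305,309),(379,309),(307,382),(380,380)]),.040))
print("spacer",plane("top",W([(372,418),(430,425),(360,540),(413,545)]),.022))
E
```

```text
plate top fl,fr,bl,br [[ 0.57    0.0932  0.024 ]
 [ 0.6063 -0.075   0.024 ]
 [ 0.7274  0.1252  0.024 ]
 [ 0.7626 -0.0411  0.024 ]]
width 0.1720124698516943 depth 0.1606171380367164
yaw front 12.149561265862303
side front l, r [[ 0.569   0.098   0.024 ]
 [ 0.6046 -0.0704  0.024 ]]
0.17214643245676053 11.942687903843645
bar [[ 0.6532  0.071   0.155 ]
 [ 0.6782 -0.0475  0.155 ]]
0.1212037097790543 11.9223773588991
(array([0.6542, 0.0716, 0.144 ]), np.float64(0.003203670590075007)) (array([ 0.6788, -0.0477,  0.1528]), np.float64(6.823106972885221e-05))
side bar [[ 0.6493  0.0815  0.155 ]
 [ 0.6775 -0.0429  0.155 ]]
deep bar [[ 0.6599  0.0427  0.1555]
 [ 0.6644  0.0124  0.1575]
 [ 0.6696 -0.014   0.1581]]
deep plate [[ 0.655   0.1063  0.0246]
 [ 0.6043  0.0377  0.0216]
 [ 0.6354 -0.0471  0.0211]]
post (array([ 0.5052, -0.3156,  0.1876]), np.float64(0.0011676560503608858))
tip (array([ 0.4141, -0.3097,  0.2001]), np.float64(0.0018176448310147299)) [[ 0.4151 -0.3098  0.2   ]] [[ 0.4132 -0.3099  0.2   ]]
seat side? (array([ 0.4468, -0.3117,  0.1738]), np.float64(0.007444168823569882))
post [[ 0.5057 -0.3155  0.188 ]] [[ 0.5045 -0.3148  0.188 ]]
disc c [[ 0.5059 -0.3152  0.006 ]] tape [[ 0.3555 -0.1932  0.018 ]]
wedge block top corners [[0.4961 0.3601 0.04  ]
 [0.4987 0.333  0.04  ]
 [0.4686 0.3275 0.04  ]
 [0.4636 0.3538 0.04  ]]
wedge tip top [[0.601  0.3838 0.004 ]
 [0.6055 0.3519 0.004 ]]
line [[0.5246 0.3706 0.018 ]
 [0.5303 0.3382 0.018 ]]
wedge side tip [[0.5999 0.386  0.    ]] [[0.606  0.3546 0.004 ]]
block side [[0.4983 0.3394 0.04  ]
 [0.467  0.3339 0.04  ]
 [0.4919 0.3714 0.04  ]
 [0.462  0.3653 0.04  ]]
spacer [[0.3985 0.205  0.022 ]
 [0.3949 0.1711 0.022 ]
 [0.3283 0.2102 0.022 ]
 [0.3259 0.1794 0.022 ]]
```

```bash
cat > g.py <<'E'
import sys
from h import *
from workcell import sense
def goal(x,y,z,yaw):
    s=sense();R0=R.from_euler("xyz",s["eef_rot"],degrees=True);R1=R.from_euler("xyz",[-90,0,yaw],degrees=True)
    d=R0.inv().apply(np.array([x,y,z])-s["tool_pos"])*1000;w=(R0.inv()*R1).as_rotvec(degrees=True)
    print("t%.2f"%s["clock"],"pos",s["tool_pos"].round(4),"rot",s["eef_rot"].round(2),"F",s["force"].round(1),"op %.3f"%s["opening"],"q",s["qpos"].round(0))
    print("shift",d.round(1),"turn",w.round(2))
goal(*map(float,sys.argv[1:5]))
E
python3 g.py .14 -.6 .35 -77; python3 g.py .672 -.016 .35 12
```

```text
t0.10 pos [ 0.149  -0.6578  0.2304] rot [-90.01   0.1  -77.23] F [ 0.9  0.  -0.2] op 1.002 q [76. 27. -3. 88.  1. 65. -5.]
shift [ -58.6 -119.5    4. ] turn [ 0.01 -0.23 -0.1 ]
t0.10 pos [ 0.149  -0.6578  0.2304] rot [-90.01   0.1  -77.23] F [ 0.9  0.  -0.2] op 1.002 q [76. 27. -3. 88.  1. 65. -5.]
shift [-510.5 -118.8  651.9] turn [-8.000e-02 -8.923e+01 -9.000e-02]
```

Request:
{"name": "drive_tool", "arguments": {"motion": [[[0, -50, 0], [0, 0, 0], -1], [[0, -100, 0], [0, 0, 0], -1], [[-25, -125, 35], [0, -8, 0], -1], [[-55, -125, 70], [0, -16, 0], -1], [[-85, -125, 105], [0, -24, 0], -1]]}}

```text
clock: 0.6
tool_pos: [0.2336, -0.5508, 0.3562]
eef_rot: [-90.0, 0.0, -52.9]
force: [-0.2, -0.4, -1.0]
opening: 1.002
```

```bash
python3 g.py .672 -.016 .32 12
```

```text
t0.60 pos [ 0.2336 -0.5508  0.3562] rot [-8.997e+01  1.000e-02 -5.295e+01] F [-0.2 -0.4 -1. ] op 1.002 q [ 71.  15. -10.  88.   3.  77.   8.]
shift [-162.7   36.5  672.1] turn [-3.000e-02 -6.495e+01  1.000e-02]
```

Request:
{"name": "drive_tool", "arguments": {"motion": [[[-11, 0, 45], [0, -8, 0], -1], [[-22, 0, 90], [0, -16, 0], -1], [[-33, 0, 135], [0, -24, 0], -1], [[-44, 0, 180], [0, -32, 0], -1], [[-55, 0, 225], [0, -40, 0], -1]]}}

```text
clock: 1.1
tool_pos: [0.3807, -0.3696, 0.3561]
eef_rot: [-90.0, 0.0, -12.6]
force: [-0.3, -0.5, -0.5]
opening: 0.999
```

```bash
python3 g.py .672 -.016 .32 12
```

```text
t1.10 pos [ 0.3807 -0.3696  0.3561] rot [-8.998e+01  1.000e-02 -1.263e+01] F [-0.3 -0.5 -0.5] op 0.999 q [ 59.  10. -23.  96.   4.  75.  23.]
shift [206.9  36.2 408.7] turn [-2.000e-02 -2.463e+01 -1.000e-02]
```

Request:
{"name": "drive_tool", "arguments": {"motion": [[[22, 0, 43], [0, -5, 0], -1], [[44, 0, 86], [0, -10, 0], -1], [[66, 0, 129], [0, -15, 0], -1], [[88, 0, 172], [0, -20, 0], -1], [[110, 0, 215], [0, -24.6, 0], -1]]}}

```text
clock: 1.6
tool_pos: [0.5357, -0.1823, 0.3559]
eef_rot: [-90.0, 0.0, 12.1]
force: [0.9, -1.7, -0.3]
opening: 1.001
```

```bash
python3 g.py .672 -.016 .32 12
```

```text
t1.60 pos [ 0.5357 -0.1823  0.3559] rot [-8.998e+01  3.000e-02  1.215e+01] F [ 0.9 -1.7 -0.3] op 1.001 q [ 42.  15. -34.  91.   9.  76.  19.]
shift [168.3  35.8 133.9] turn [-0.02  0.15 -0.03]
```

Request:
{"name": "drive_tool", "arguments": {"motion": [[[40, 0, 30], [0, 0, 0], -1], [[80, 0, 60], [0, 0, 0], -1], [[120, 15, 95], [0, 0, 0], -1], [[155, 30, 124], [0, 0, 0], -1], [[168, 36, 134], [0, 0.1, 0], -1]]}}

```text
clock: 2.1
tool_pos: [0.6723, -0.0106, 0.3173]
eef_rot: [-89.8, 0.2, 12.4]
force: [-0.0, 0.4, -0.1]
opening: 1.0
```

```bash
python3 g.py .672 -.016 .20 12;  python3 - <<'E'
from h import *
from workcell import *
ims=[]
for n,(x,y) in(("top",(210,90)),("side",(150,130))):
    p,d=capture(n);ims.append(cv2.resize(p[y:y+150,x:x+130],None,fx=3,fy=3,interpolation=cv2.INTER_CUBIC))
cv2.imwrite("pics/a1.png",np.hstack(ims))
E
```

```text
t2.10 pos [ 0.6723 -0.0106  0.3173] rot [-89.77   0.16  12.39] F [-0.   0.4 -0.1] op 1.000 q [ 21.  28. -36.  80.  16.  78.  -3.]
shift [ -1.2 117.3  -5.7] turn [-0.23  0.39 -0.16]
```

View pics/a1.png

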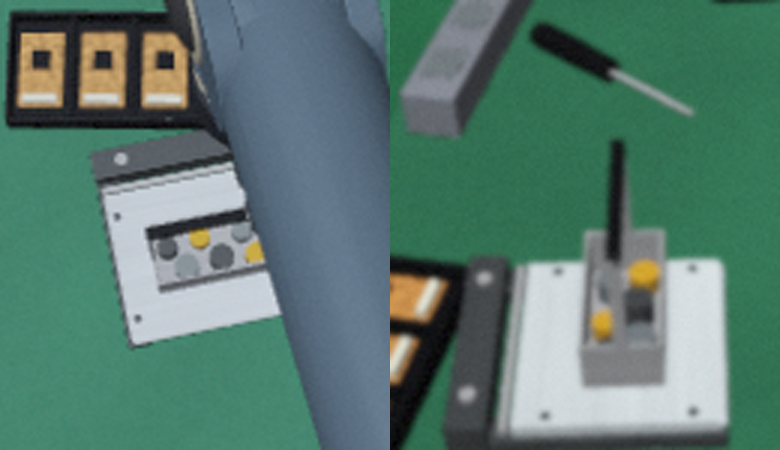

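Request:
{"name": "drive_tool", "arguments": {"motion": [[[-1, 30, -6], [-0.2, 0.4, -0.2], -1], [[-1, 65, -6], [-0.2, 0.4, -0.2], -1], [[-1, 100, -6], [-0.2, 0.4, -0.2], -1], [[-1, 117, -6], [-0.2, 0.4, -0.2], -1]]}}

```text
clock: 2.6
tool_pos: [0.6693, -0.0196, 0.1965]
eef_rot: [-90.0, 0.4, 11.9]
force: [0.3, -0.8, 0.2]
opening: 1.001
```

```bash
python3 g.py .672 -.016 .13 12;  python3 - <<'E'
from h import *
from workcell import *
ims=[]
for n,(x,y) in(("top",(210,90)),("side",(150,110))):
    p,d=capture(n);ims.append(cv2.resize(p[y:y+150,x:x+130],None,fx=3,fy=3,interpolation=cv2.INTER_CUBIC))
cv2.imwrite("pics/a2.png",np.hstack(ims))
E
```

```text
t2.60 pos [ 0.6693 -0.0196  0.1965] rot [-90.     0.36  11.91] F [ 0.3 -0.8  0.2] op 1.001 q [ 21.  32. -34.  89.  19.  65.  -6.]
shift [ 3.8 66.5  2.9] turn [-0.   -0.09 -0.36]
```

View pics/a2.png

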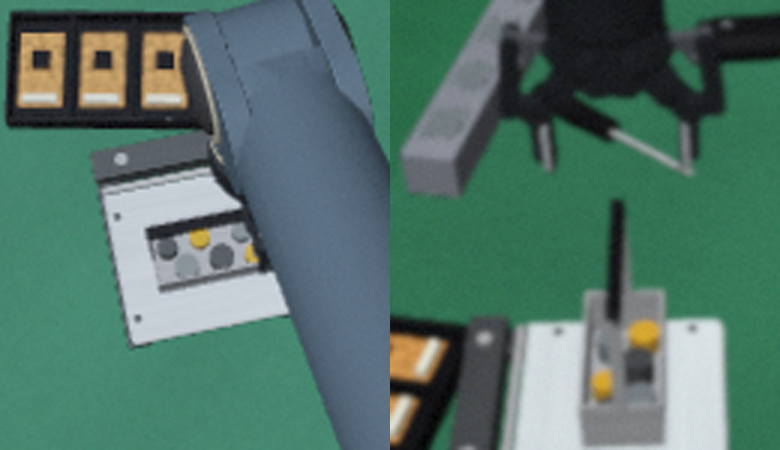

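Request:
{"name": "drive_tool", "arguments": {"motion": [[[3, 25, 3], [0, 0, -0.3], -1], [[3, 50, 3], [0, 0, -0.3], -1], [[3, 66, 3], [0, 0, -0.3], -1], [[3, 66, 3], [0, 0, -0.3], -1], [[3, 66, 3], [0, 0, -0.3], -0.3]], "squeeze": 60}}

```text
clock: 3.2
tool_pos: [0.6719, -0.0162, 0.1321]
eef_rot: [-90.0, 0.0, 11.9]
force: [-0.0, 0.4, -0.4]
opening: 0.86
```

```bash
python3 g.py .672 -.016 .13 12;  python3 - <<'E'
from h import *
from workcell import *
ims=[]
for n,(x,y) in(("top",(210,90)),("side",(150,110))):
    p,d=capture(n);ims.append(cv2.resize(p[y:y+150,x:x+130],None,fx=3,fy=3,interpolation=cv2.INTER_CUBIC))
cv2.imwrite("pics/a3.png",np.hstack(ims))
E
```

```text
t3.20 pos [ 0.6719 -0.0162  0.1321] rot [-8.999e+01  1.000e-02  1.189e+01] F [-0.   0.4 -0.4] op 0.860 q [ 20.  36. -33.  92.  22.  58.  -8.]
shift [0.1 2.1 0.2] turn [-0.01 -0.11 -0.01]
```

View pics/a3.png

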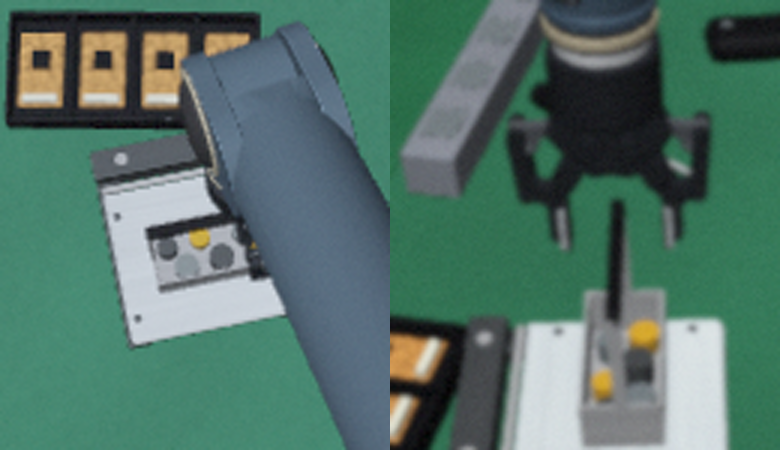

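Request:
{"name": "drive_tool", "arguments": {"motion": [[[0, 1, 0], [0, 0, 0], 0.3], [[0, 1, 0], [0, 0, 0], 1], [[0, 1, 0], [0, 0, 0], 1], [[0, 1, 0], [0, 0, 0], 1], [[0, 1, 0], [0, 0, 0], 1]], "squeeze": 60}}

```text
clock: 3.8
tool_pos: [0.6728, -0.0159, 0.1324]
eef_rot: [-90.0, -0.1, 11.9]
force: [0.7, 0.1, 3.5]
opening: 0.101
```

Request:
{"name": "drive_tool", "arguments": {"motion": [[[0, 0, 0], [0, 0, 0], 1], [[0, 0, 0], [0, 0, 0], 1], [[0, 0, 0], [0, 0, 0], 1], [[0, 0, 0], [0, 0, 0], 1]], "squeeze": 90}}

```text
clock: 4.2
tool_pos: [0.6728, -0.0159, 0.1325]
eef_rot: [-90.0, -0.1, 11.9]
force: [1.1, -0.1, 1.8]
opening: 0.097
```

Request:
{"name": "drive_tool", "arguments": {"motion": [[[0, -3, 0], [0, 0, 0], 1], [[0, -8, 0], [0, 0, 0], 1], [[0, -16, 0], [0, 0, 0], 1], [[0, -26, 0], [0, 0, 0], 1], [[0, -36, 0], [0, 0, 0], 1]]}}

```text
clock: 4.7
tool_pos: [0.6728, -0.0158, 0.1694]
eef_rot: [-90.0, -0.2, 11.9]
force: [-0.3, 0.2, -2.4]
opening: 0.097
```

```bash
python3 g.py .46 -.20 .35 0;  python3 - <<'E'
from h import *
from workcell import *
ims=[]
for n,(x,y) in(("top",(210,90)),("side",(150,110))):
    p,d=capture(n);ims.append(cv2.resize(p[y:y+150,x:x+130],None,fx=3,fy=3,interpolation=cv2.INTER_CUBIC))
cv2.imwrite("pics/a4.png",np.hstack(ims))
E
```

```text
t4.70 pos [ 0.6728 -0.0158  0.1694] rot [-90.02  -0.16  11.9 ] F [-0.3  0.2 -2.4] op 0.097 q [ 21.  34. -34.  91.  21.  62.  -7.]
shift [-245.7 -181.2 -136.4] turn [1.00e-02 1.19e+01 1.60e-01]
```

View pics/a4.png

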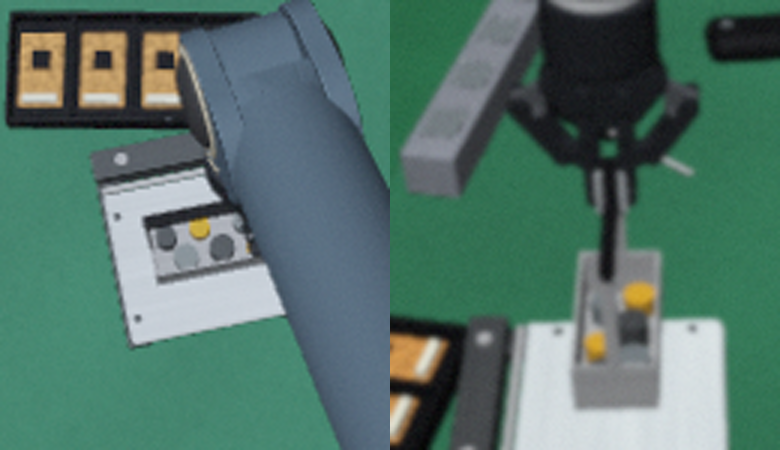

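Request:
{"name": "drive_tool", "arguments": {"motion": [[[0, -20, 0], [0, 0, 0], 1], [[0, -50, 0], [0, 0, 0], 1], [[0, -85, 0], [0, 0, 0], 1], [[-10, -120, -7], [0, 1, 0], 1], [[-30, -150, -20], [0, 2, 0], 1]]}}

```text
clock: 5.3
tool_pos: [0.6482, -0.0394, 0.3226]
eef_rot: [-90.0, -0.5, 10.0]
force: [-0.5, -1.4, -1.7]
opening: 0.097
```

```bash
python3 g.py .3586 -.3365 .345 -3.5
```

```text
t5.30 pos [ 0.6482 -0.0394  0.3226] rot [-89.97  -0.5   10.05] F [-0.5 -1.4 -1.7] op 0.097 q [ 25.  25. -36.  83.  15.  76.  -2.]
shift [-336.8  -25.5 -242. ] turn [-0.09 13.55  0.49]
```

Request:
{"name": "drive_tool", "arguments": {"motion": [[[-25, -8, -18], [0, 1, 0.1], 1], [[-58, -16, -42], [0, 2, 0.2], 1], [[-92, -24, -66], [0, 4, 0.4], 1], [[-126, -25, -90], [0, 5, 0.5], 1], [[-160, -25, -115], [0, 7, 0.5], 1]]}}

```text
clock: 5.8
tool_pos: [0.5093, -0.1812, 0.3466]
eef_rot: [-90.0, -0.0, 3.0]
force: [0.2, -0.5, -2.1]
opening: 0.09
```

```bash
python3 g.py .3586 -.3365 .345 -3.5
```

```text
t5.80 pos [ 0.5093 -0.1812  0.3466] rot [-8.997e+01 -4.000e-02  3.020e+00] F [ 0.2 -0.5 -2.1] op 0.090 q [ 43.  12. -33.  95.   7.  74.  12.]
shift [-158.7    1.4 -147.1] turn [-0.03  6.52  0.04]
```

Request:
{"name": "drive_tool", "arguments": {"motion": [[[-34, 1, -31], [0, 1, 0], 1], [[-68, 1, -63], [0, 3, 0], 1], [[-100, 1, -95], [0, 4, 0], 1], [[-135, 1, -125], [0, 5, 0], 1], [[-158, 1, -147], [0, 6.5, 0], 1]]}}

```text
clock: 6.3
tool_pos: [0.3562, -0.3384, 0.3455]
eef_rot: [-90.0, 0.0, -3.7]
force: [1.4, 0.1, -3.0]
opening: 0.096
```

Request:
{"name": "drive_tool", "arguments": {"motion": [[[0, 0, 0], [0, 0, 0], 1], [[0, 0, 0], [0, 0, 0], 1]]}}

```text
clock: 6.5
tool_pos: [0.3555, -0.3388, 0.3456]
eef_rot: [-90.0, 0.0, -3.8]
force: [0.8, 0.1, -2.5]
opening: 0.096
```

```bash
python3 g.py .3586 -.3365 .2085 -3.5;  python3 - <<'E'
from h import *
from workcell import *
ims=[]
for n,(x,y) in(("top",(320,160)),("side",(290,60))):
    p,d=capture(n);ims.append(cv2.resize(p[y:y+150,x:x+130],None,fx=3,fy=3,interpolation=cv2.INTER_CUBIC))
cv2.imwrite("pics/b1.png",np.hstack(ims))
E
```

```text
t6.50 pos [ 0.3555 -0.3388  0.3456] rot [-9.005e+01  1.000e-02 -3.840e+00] F [ 0.8  0.1 -2.5] op 0.096 q [ 61.   6. -24. 102.   3.  73.  32.]
shift [  2.9 137.1   2.6] turn [ 0.05 -0.34 -0.01]
```

View pics/b1.png

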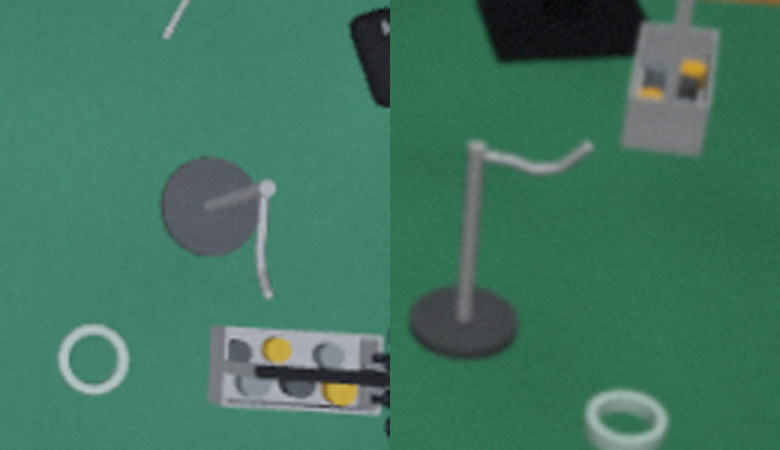

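Request:
{"name": "drive_tool", "arguments": {"motion": [[[2, 20, 2], [0, -0.3, 0], 1], [[2, 50, 2], [0, -0.3, 0], 1], [[2, 85, 2], [0, -0.3, 0], 1], [[2, 118, 2], [0, -0.3, 0], 1], [[2, 137, 2], [0, -0.3, 0], 1]]}}

```text
clock: 7.1
tool_pos: [0.3596, -0.333, 0.2062]
eef_rot: [-89.9, 0.1, -3.1]
force: [0.4, -1.5, -2.7]
opening: 0.097
```

Request:
{"name": "drive_tool", "arguments": {"motion": [[[0, 0, 0], [0, 0, 0], 1], [[0, 0, 0], [0, 0, 0], 1]]}}

```text
clock: 7.3
tool_pos: [0.3609, -0.3318, 0.2064]
eef_rot: [-89.8, 0.1, -2.9]
force: [0.6, 0.5, -1.6]
opening: 0.095
```

```bash
python3 g.py .4515 -.3422 .2085 -3.5;  python3 - <<'E'
from h import *
from workcell import *
ims=[]
for n,(x,y) in(("top",(320,160)),("side",(290,60))):
    p,d=capture(n);ims.append(cv2.resize(p[y:y+150,x:x+130],None,fx=3,fy=3,interpolation=cv2.INTER_CUBIC))
cv2.imwrite("pics/b2.png",np.hstack(ims))
E
```

```text
t7.30 pos [ 0.3609 -0.3318  0.2064] rot [-89.81   0.09  -2.9 ] F [ 0.6  0.5 -1.6] op 0.095 q [ 59.  13. -25. 113.   6.  56.  28.]
shift [91.  -2.2 -5.7] turn [-0.19  0.6  -0.09]
```

View pics/b2.png

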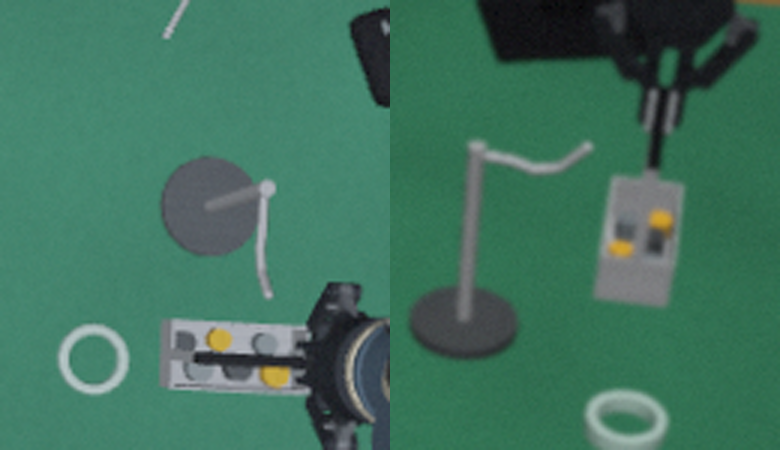

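```bash
python3 - <<'E'
from h import *
a=(np.array([195,358])+.5)/3-.5+[320,160]; b=(np.array([651-390,174])+.5)/3-.5+[290,60]
print(plane("top",a,.229),two(a,b),plane("top",(np.array([300,363])+.5)/3-.5+[320,160],.229))
# hook edge pixels in b2 : tip
a=(np.array([268,296])+.5)/3-.5+[320,160];print(plane("top",a,.2))
# expected bar top end
print(project("top",[[.3629-.002,-.3018+.062,.229]]))
E
```

```text
[[ 0.36442806 -0.23889482  0.229     ]] (array([ 0.36421626, -0.24131664,  0.21967177]), np.float64(0.0003609810515516128)) [[ 0.35998057 -0.32494283  0.229     ]]
[[ 0.41401666 -0.30915792  0.2       ]]
[[385.06164628 280.48277837]]
```

Request:
{"name": "drive_tool", "arguments": {"motion": [[[0, -3, -6], [-0.2, 0.6, -0.1], 1], [[15, -3, -6], [-0.2, 0.6, -0.1], 1], [[35, -3, -6], [-0.2, 0.6, -0.1], 1], [[55, -3, -6], [-0.2, 0.6, -0.1], 1], [[70, -3, -6], [-0.2, 0.6, -0.1], 1]]}}

```text
clock: 7.9
tool_pos: [0.4334, -0.3429, 0.2115]
eef_rot: [-90.2, -0.3, -3.6]
force: [0.3, 0.2, -3.7]
opening: 0.093
```

```bash
python3 g.py .4534 -.3424 .210 -3.5;  python3 - <<'E'
from h import *
from workcell import *
ims=[]
for n,(x,y) in(("top",(320,160)),("side",(290,60))):
    p,d=capture(n);ims.append(cv2.resize(p[y:y+150,x:x+130],None,fx=3,fy=3,interpolation=cv2.INTER_CUBIC))
cv2.imwrite("pics/b3.png",np.hstack(ims))
E
```

```text
t7.90 pos [ 0.4334 -0.3429  0.2115] rot [-90.19  -0.27  -3.56] F [ 0.3  0.2 -3.7] op 0.093 q [ 54.  18. -25. 105.   9.  58.  22.]
shift [20.   1.6  1.8] turn [ 0.19 -0.06  0.27]
```

View pics/b3.png

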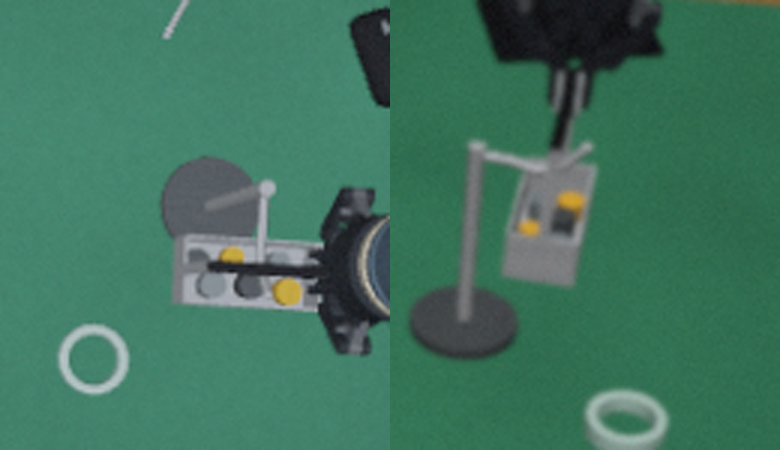

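Rod has passed under the bar (top view, rod at crop 262,250; side view, rod in front of the strap). Move in the last 20 mm.

Request:
{"name": "drive_tool", "arguments": {"motion": [[[8, 1, 1], [0.1, 0, 0.2], 1], [[16, 1, 2], [0.2, 0, 0.3], 1], [[20, 1, 2], [0.2, 0, 0.3], 1], [[20, 1, 2], [0.2, 0, 0.3], 1], [[20, 1, 2], [0.2, 0, 0.3], 1]]}}

```text
clock: 8.5
tool_pos: [0.4535, -0.3416, 0.2102]
eef_rot: [-89.9, 0.0, -3.5]
force: [0.5, -0.3, -2.5]
opening: 0.097
```

```bash
python3 g.py .4534 -.3424 .1665 -3.5;  python3 - <<'E'
from h import *
from workcell import *
ims=[]
for n,(x,y) in(("top",(350,190)),("side",(290,60))):
    p,d=capture(n);ims.append(cv2.resize(p[y:y+110,x:x+90],None,fx=4,fy=4,interpolation=cv2.INTER_CUBIC))
cv2.imwrite("pics/b4.png",np.hstack(ims))
E
```

```text
t8.50 pos [ 0.4535 -0.3416  0.2102] rot [-8.994e+01  4.000e-02 -3.460e+00] F [ 0.5 -0.3 -2.5] op 0.097 q [ 52.  20. -25. 103.  10.  59.  20.]
shift [-0.1 43.7 -0.8] turn [-0.06  0.04 -0.04]
```

View pics/b4.png

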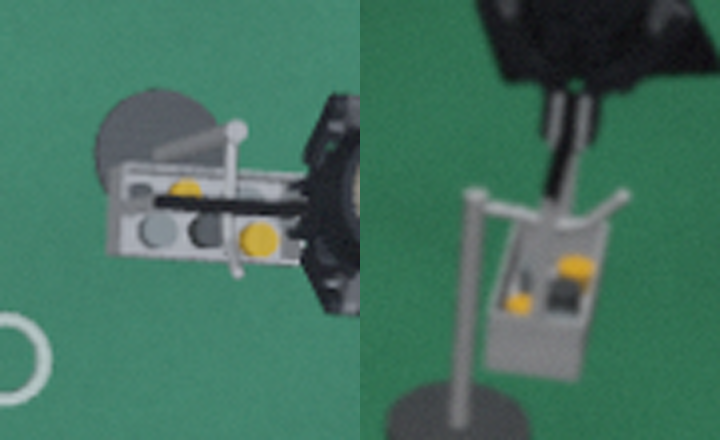

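Request:
{"name": "drive_tool", "arguments": {"motion": [[[0, 10, -1], [0, 0, 0], 1], [[0, 20, -1], [0, 0, 0], 1], [[0, 30, -1], [0, 0, 0], 1], [[0, 36, -1], [0, 0, 0], 1], [[0, 38, -1], [0, 0, 0], 1]]}}

```text
clock: 9.1
tool_pos: [0.4527, -0.3423, 0.1709]
eef_rot: [-89.9, 0.1, -3.5]
force: [1.0, -0.4, -2.7]
opening: 0.097
```

Request:
{"name": "drive_tool", "arguments": {"motion": [[[0, 1, 0], [0, 0, 0], 1], [[0, 2, 0], [0, 0, 0], 1]]}}

```text
clock: 9.3
tool_pos: [0.4528, -0.3423, 0.1688]
eef_rot: [-89.9, 0.1, -3.5]
force: [0.3, 0.3, -2.8]
opening: 0.093
```

Request:
{"name": "drive_tool", "arguments": {"motion": [[[0, 1, 0], [0, 0, 0], 1], [[0, 2, 0], [0, 0, 0], 1]]}}

```text
clock: 9.5
tool_pos: [0.4531, -0.3424, 0.1671]
eef_rot: [-89.9, 0.1, -3.5]
force: [0.1, 0.1, -2.5]
opening: 0.097
```

Request:
{"name": "drive_tool", "arguments": {"motion": [[[0, 1, 0], [0, 0, 0], 1], [[0, 2, 0], [0, 0, 0], 1]]}}

```text
clock: 9.7
tool_pos: [0.4533, -0.3425, 0.1659]
eef_rot: [-89.9, 0.1, -3.5]
force: [-2.5, 0.1, 5.0]
opening: 0.094
```

```bash
python3 g.py .4534 -.3424 .1665 -3.5;  python3 - <<'E'
from h import *
from workcell import *
ims=[]
for n,(x,y) in(("top",(350,190)),("side",(290,60))):
    p,d=capture(n);ims.append(cv2.resize(p[y:y+110,x:x+90],None,fx=4,fy=4,interpolation=cv2.INTER_CUBIC))
cv2.imwrite("pics/b5.png",np.hstack(ims))
E
```

```text
t9.70 pos [ 0.4533 -0.3425  0.1659] rot [-8.992e+01  8.000e-02 -3.470e+00] F [-2.5  0.1  5. ] op 0.094 q [ 52.  23. -24. 106.  11.  54.  19.]
shift [ 0.1 -0.6  0.1] turn [-0.08  0.03 -0.08]
```

View pics/b5.png

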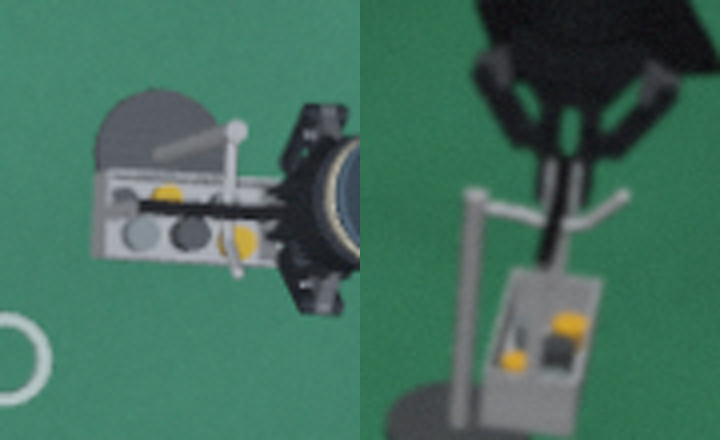

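```bash
python3 - <<'E'
from h import *
f=lambda u:(np.array(u)+.5)/4-.5+[350,190]
print(plane("top",f([139,207]),.188),plane("top",f([231,190]),.178),plane("top",f([231,230]),.178),plane("top",f([231,211]),.178))
E
```

```text
[[ 0.45678909 -0.25055616  0.188     ]] [[ 0.46836991 -0.31350482  0.178     ]] [[ 0.44277274 -0.31277238  0.178     ]] [[ 0.45491394 -0.31311402  0.178     ]]
```

Request:
{"name": "drive_tool", "arguments": {"motion": [[[0, 0, 0], [0, 0, 0], 0.6], [[0, 0, 0], [0, 0, 0], 0.4], [[0, 0, 0], [0, 0, 0], 0.2], [[0, 0, 0], [0, 0, 0], 0], [[0, 0, 0], [0, 0, 0], 0]], "squeeze": 30}}

```text
clock: 10.3
tool_pos: [0.4533, -0.3425, 0.1658]
eef_rot: [-89.9, 0.1, -3.5]
force: [0.3, -0.2, -0.5]
opening: 0.497
```

```bash
python3 g.py .4534 -.3424 .1665 -3.5;  python3 - <<'E'
from h import *
from workcell import *
ims=[]
for n,(x,y) in(("top",(350,190)),("side",(290,60))):
    p,d=capture(n);ims.append(cv2.resize(p[y:y+110,x:x+90],None,fx=4,fy=4,interpolation=cv2.INTER_CUBIC))
cv2.imwrite("pics/b6.png",np.hstack(ims))
E
```

```text
t10.30 pos [ 0.4533 -0.3425  0.1658] rot [-8.992e+01  7.000e-02 -3.470e+00] F [ 0.3 -0.2 -0.5] op 0.497 q [ 52.  23. -24. 106.  11.  54.  19.]
shift [ 0.1 -0.7  0.1] turn [-0.08  0.03 -0.07]
```

View pics/b6.png

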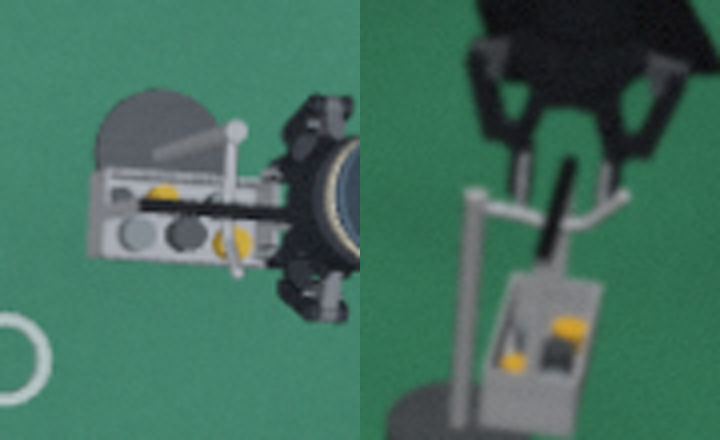

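Request:
{"name": "drive_tool", "arguments": {"motion": [[[0, -10, 0], [0, 0, 0], 0], [[0, -25, 0], [0, 0, 0], 0], [[0, -50, 0], [0, 0, 0], 0], [[0, -85, 0], [0, 0, 0], 0], [[0, -125, 0], [0, 0, 0], 0]]}}

```text
clock: 10.9
tool_pos: [0.4529, -0.3423, 0.2921]
eef_rot: [-89.9, 0.1, -3.5]
force: [0.8, -0.9, 0.1]
opening: 0.5
```

```bash
python3 g.py .482 .344 .32 -78.7;python3 g.py .482 .344 .32 101.3;  python3 - <<'E'
from h import *
from workcell import *
ims=[]
for n,(x,y) in(("top",(350,190)),("side",(290,60))):
    p,d=capture(n);ims.append(cv2.resize(p[y:y+110,x:x+90],None,fx=4,fy=4,interpolation=cv2.INTER_CUBIC))
cv2.imwrite("pics/b7.png",np.hstack(ims))
E
```

```text
t10.90 pos [ 0.4529 -0.3423  0.2921] rot [-89.87   0.14  -3.46] F [ 0.8 -0.9  0.1] op 0.500 q [ 53.  16. -25.  97.   7.  69.  23.]
shift [-12.4 -26.4 686.9] turn [-2.000e-02  7.524e+01 -2.000e-01]
t10.90 pos [ 0.4529 -0.3423  0.2921] rot [-89.87   0.14  -3.46] F [ 0.8 -0.9  0.1] op 0.500 q [ 53.  16. -25.  97.   7.  69.  23.]
shift [-12.4 -26.4 686.9] turn [-2.2000e-01 -1.0476e+02  2.0000e-02]
```

View pics/b7.png

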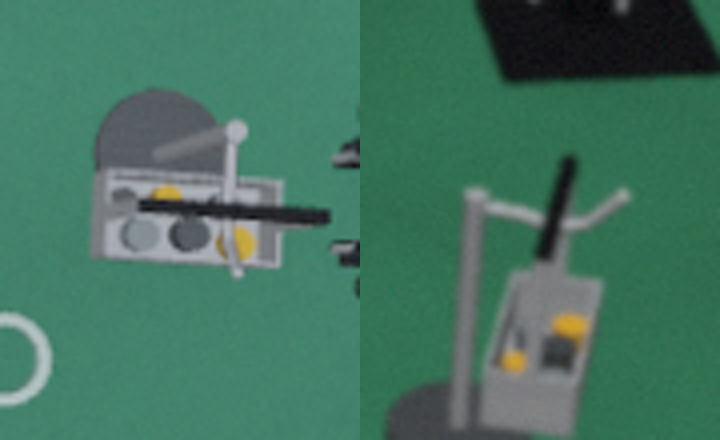

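Request:
{"name": "drive_tool", "arguments": {"motion": [[[0, -20, 40], [0, -8, 0], 0], [[0, -26, 85], [0, -16, 0], 0], [[0, -26, 130], [0, -24, 0], 0], [[0, -26, 175], [0, -32, 0], 0], [[0, -26, 220], [0, -40, 0], 0]]}}

```text
clock: 11.5
tool_pos: [0.4693, -0.1224, 0.323]
eef_rot: [-90.6, -0.2, 36.9]
force: [0.2, 0.7, 0.0]
opening: 0.503
```

```bash
python3 g.py .482 .344 .32 101.3
```

```text
t11.50 pos [ 0.4693 -0.1224  0.323 ] rot [-90.63  -0.21  36.85] F [0.2 0.7 0. ] op 0.503 q [ 45.   7. -39. 104.   5.  70.  42.]
shift [289.9   0.  365.6] turn [  0.67 -64.45  -0.17]
```

Request:
{"name": "drive_tool", "arguments": {"motion": [[[30, 0, 38], [0, -8, 0], 0], [[60, 0, 76], [0.2, -16, 0], -0.5], [[92, 0, 116], [0.4, -24, 0], -1], [[125, 0, 157], [0.6, -32, -0.1], -1], [[158, 0, 198], [0.6, -40, -0.1], -1]]}}

```text
clock: 12.0
tool_pos: [0.4764, 0.126, 0.3219]
eef_rot: [-90.2, -0.0, 77.1]
force: [2.8, -0.8, 0.4]
opening: 1.0
```

```bash
python3 g.py .482 .344 .25 101.3
```

```text
t12.00 pos [0.4764 0.126  0.3219] rot [-9.018e+01 -2.000e-02  7.713e+01] F [ 2.8 -0.8  0.4] op 1.000 q [ 27.  11. -53. 103.   9.  71.  48.]
shift [213.8  71.9  43.3] turn [ 1.800e-01 -2.417e+01 -2.000e-02]
```

Request:
{"name": "drive_tool", "arguments": {"motion": [[[40, 0, 8], [0, -5, 0], -1], [[80, 10, 16], [0, -10, 0], -1], [[125, 20, 25], [0, -15, 0], -1], [[168, 30, 34], [0.1, -20, 0], -1], [[206, 40, 42], [0.2, -24.2, 0], -1]]}}

```text
clock: 12.5
tool_pos: [0.4812, 0.3382, 0.2815]
eef_rot: [-90.0, -0.0, 101.6]
force: [0.6, -1.1, 1.3]
opening: 1.0
```

```bash
python3 g.py .482 .344 .15 101.3;  python3 - <<'E'
from h import *
from workcell import *
ims=[]
for n,(x,y) in(("top",(130,170)),("side",(200,300))):
    p,d=capture(n);ims.append(cv2.resize(p[y:y+120,x:x+110],None,fx=3.5,fy=3.5,interpolation=cv2.INTER_CUBIC))
cv2.imwrite("pics/c1.png",np.hstack(ims))
E
```

```text
t12.50 pos [0.4812 0.3382 0.2815] rot [-89.98  -0.   101.55] F [ 0.6 -1.1  1.3] op 1.000 q [  2.  26. -57.  94.  23.  72.  42.]
shift [  5.5 131.5  -2. ] turn [-0.02  0.25  0.  ]
```

View pics/c1.png

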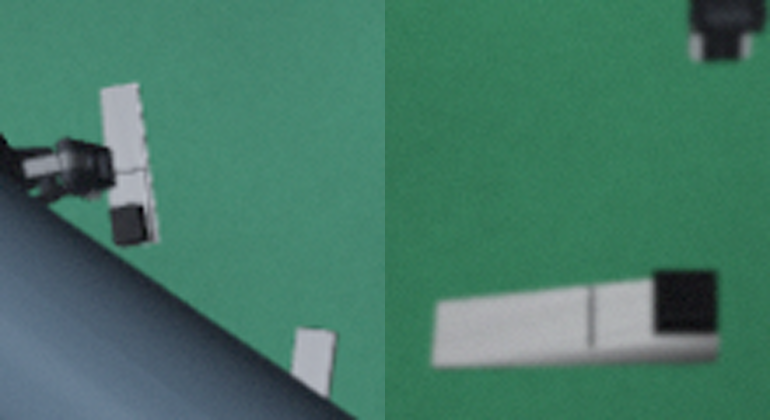

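Request:
{"name": "drive_tool", "arguments": {"motion": [[[6, 35, -2], [0, 0.2, 0], -1], [[6, 80, -2], [0, 0.2, 0], -1], [[6, 130, -2], [0, 0.2, 0], -1], [[6, 180, -2], [0, 0.2, 0], -1], [[6, 215, -2], [0, 0.2, 0], -1]]}}

```text
clock: 13.1
tool_pos: [0.4778, 0.3459, 0.0626]
eef_rot: [-89.6, -0.1, 101.6]
force: [0.2, 0.3, 0.8]
opening: 0.999
```

```bash
python3 g.py .482 .345 .003 101.3;  python3 - <<'E'
from h import *
from workcell import *
ims=[]
for n,(x,y) in(("top",(130,170)),("side",(200,300))):
    p,d=capture(n);ims.append(cv2.resize(p[y:y+120,x:x+110],None,fx=3.5,fy=3.5,interpolation=cv2.INTER_CUBIC))
cv2.imwrite("pics/c2.png",np.hstack(ims))
E
```

```text
t13.10 pos [0.4778 0.3459 0.0626] rot [-8.9630e+01 -6.0000e-02  1.0159e+02] F [0.2 0.3 0.8] op 0.999 q [ -6.  39. -48. 106.  36.  52.  31.]
shift [-1.8 59.6 -4.3] turn [-0.37  0.29  0.06]
```

View pics/c2.png

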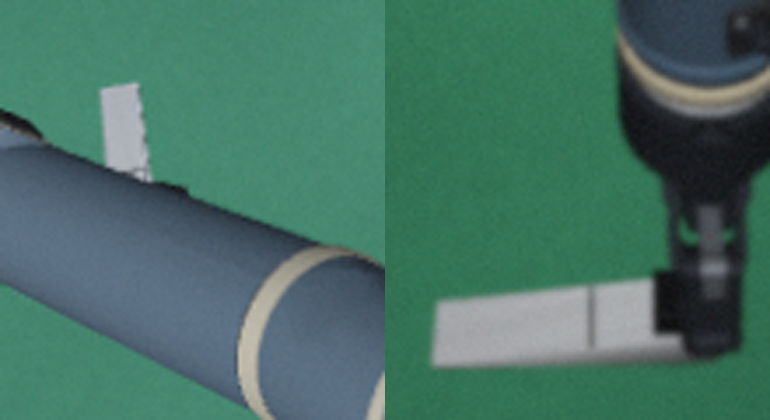

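Request:
{"name": "drive_tool", "arguments": {"motion": [[[-2, 15, -4], [-0.4, 0.3, 0], -1], [[-2, 35, -4], [-0.4, 0.3, 0], -1], [[-2, 52, -4], [-0.4, 0.3, 0], -1], [[-2, 59, -4], [-0.4, 0.3, 0], -1], [[-2, 59, -4], [-0.4, 0.3, 0], -1]]}}

```text
clock: 13.7
tool_pos: [0.48, 0.3429, 0.0018]
eef_rot: [-89.7, 0.1, 101.3]
force: [0.4, -0.5, 0.7]
opening: 0.998
```

```bash
python3 g.py .482 .345 .003 101.3;  python3 - <<'E'
from h import *
from workcell import *
ims=[]
for n,(x,y) in(("top",(130,170)),("side",(200,300))):
    p,d=capture(n);ims.append(cv2.resize(p[y:y+120,x:x+110],None,fx=3.5,fy=3.5,interpolation=cv2.INTER_CUBIC))
cv2.imwrite("pics/c3.png",np.hstack(ims))
E
```

```text
t13.70 pos [0.48   0.3429 0.0018] rot [-89.68   0.11 101.3 ] F [ 0.4 -0.5  0.7] op 0.998 q [ -8.  44. -44. 107.  41.  46.  27.]
shift [ 1.6 -1.2 -2.4] turn [-0.32  0.   -0.11]
```

View pics/c3.png

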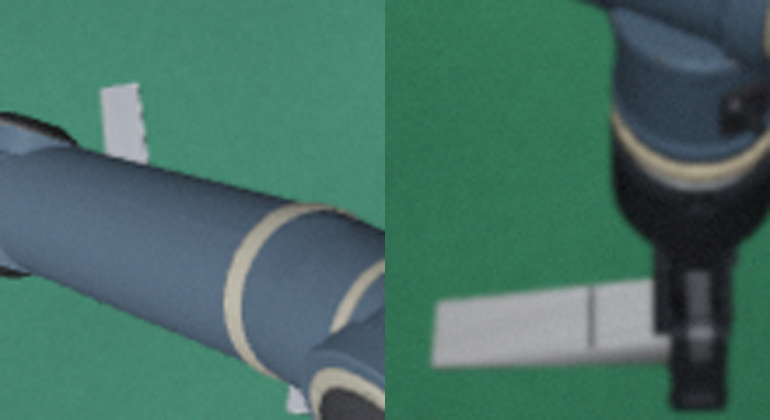

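Request:
{"name": "drive_tool", "arguments": {"motion": [[[1, -1, -1], [-0.3, 0, -0.1], -0.5], [[1, -1, -1], [-0.3, 0, -0.1], 0], [[1, -1, -1], [-0.3, 0, -0.1], 0.2], [[1, -1, -1], [-0.3, 0, -0.1], 0.4], [[1, -1, -1], [-0.3, 0, -0.1], 1]], "squeeze": 40}}

```text
clock: 14.3
tool_pos: [0.4814, 0.3455, 0.0046]
eef_rot: [-90.1, -0.1, 101.3]
force: [-0.3, -0.3, 4.6]
opening: 0.365
```

Request:
{"name": "drive_tool", "arguments": {"motion": [[[0, 0, 0], [0, 0, 0], 1], [[0, 0, 0], [0, 0, 0], 1], [[0, 0, 0], [0, 0, 0], 1], [[0, 0, 0], [0, 0, 0], 1]], "squeeze": 60}}

```text
clock: 14.7
tool_pos: [0.4814, 0.3456, 0.0047]
eef_rot: [-90.1, -0.1, 101.3]
force: [0.1, 0.0, 4.1]
opening: 0.364
```

```bash
python3 g.py .482 .345 .003 101.3;  python3 - <<'E'
from h import *
from workcell import *
ims=[]
for n,(x,y) in(("top",(130,170)),("side",(200,300))):
    p,d=capture(n);ims.append(cv2.resize(p[y:y+120,x:x+110],None,fx=3.5,fy=3.5,interpolation=cv2.INTER_CUBIC))
cv2.imwrite("pics/c4.png",np.hstack(ims))
E
```

```text
t14.70 pos [0.4814 0.3456 0.0047] rot [-9.0140e+01 -1.0000e-01  1.0133e+02] F [0.1 0.  4.1] op 0.364 q [ -8.  43. -44. 107.  41.  46.  27.]
shift [-0.7  1.7 -0.4] turn [0.14 0.03 0.1 ]
```

View pics/c4.png

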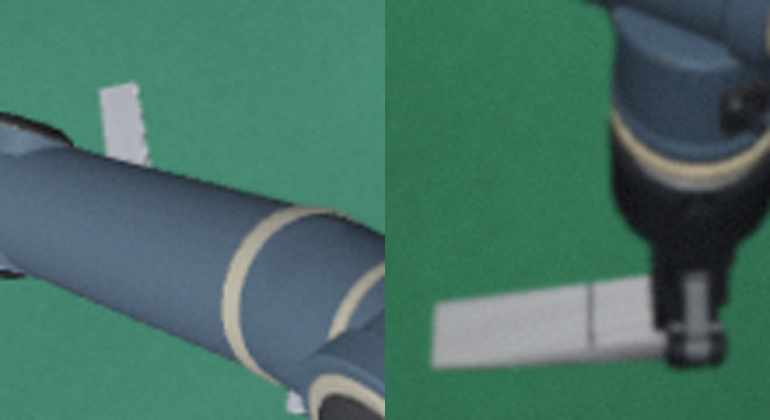

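```bash
python3 g.py .460 .20 .0045 102
```

```text
t14.80 pos [0.4814 0.3456 0.0047] rot [-9.0140e+01 -1.0000e-01  1.0133e+02] F [-0.6  1.2  3.2] op 0.356 q [ -8.  43. -44. 107.  41.  46.  27.]
shift [-138.5   -0.2   49.6] turn [ 0.14 -0.67  0.1 ]
```

Request:
{"name": "drive_tool", "arguments": {"motion": [[[-5, 0, 2], [0, 0, 0], 1], [[-20, 0, 7], [0.1, 0, 0.1], 1], [[-40, 0, 14], [0.1, -0.2, 0.1], 1], [[-60, 0, 21], [0.1, -0.3, 0.1], 1], [[-75, 0, 27], [0.1, -0.4, 0.1], 1]], "squeeze": 80}}

```text
clock: 15.3
tool_pos: [0.4699, 0.2652, 0.0047]
eef_rot: [-90.1, -0.0, 101.7]
force: [0.8, 1.9, 2.3]
opening: 0.352
```

```bash
python3 g.py .460 .20 .0045 102
```

```text
t15.30 pos [0.4699 0.2652 0.0047] rot [-9.0100e+01 -3.0000e-02  1.0169e+02] F [0.8 1.9 2.3] op 0.352 q [ -1.  40. -44. 115.  42.  42.  31.]
shift [-61.9   0.2  22.9] turn [ 0.1  -0.31  0.03]
```

Request:
{"name": "drive_tool", "arguments": {"motion": [[[-12, 0, 4], [0, 0, 0], 1], [[-27, 0, 10], [0.1, -0.1, 0], 1], [[-42, 0, 16], [0.1, -0.2, 0], 1], [[-56, 0, 21], [0.1, -0.3, 0], 1], [[-62, 0, 23], [0.1, -0.3, 0], 1]]}}

```text
clock: 15.8
tool_pos: [0.4599, 0.1982, 0.0047]
eef_rot: [-90.0, -0.0, 101.9]
force: [0.6, 2.3, 1.7]
opening: 0.355
```

```bash
python3 g.py .438 .125 .0045 102;  python3 - <<'E'
from h import *
from workcell import *
ims=[]
for n,(x,y) in(("top",(170,140)),("side",(220,230))):
    p,d=capture(n);ims.append(cv2.resize(p[y:y+150,x:x+130],None,fx=3,fy=3,interpolation=cv2.INTER_CUBIC))
cv2.imwrite("pics/d1.png",np.hstack(ims))
E
```

```text
t15.80 pos [0.4599 0.1982 0.0047] rot [-9.0000e+01 -1.0000e-02  1.0193e+02] F [0.6 2.3 1.7] op 0.355 q [  6.  38. -45. 120.  42.  40.  35.]
shift [-67.1   0.2  36.5] turn [-0.   -0.07  0.01]
```

View pics/d1.png

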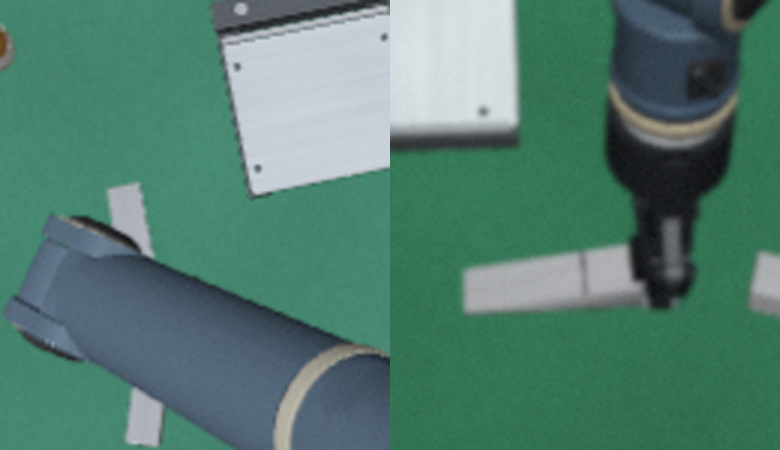

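Request:
{"name": "drive_tool", "arguments": {"motion": [[[-12, 0, 6], [0, 0, 0], 1], [[-27, 0, 15], [0, 0, 0], 1], [[-42, 0, 23], [0, 0, 0], 1], [[-58, 0, 31], [0, 0, 0], 1], [[-67, 0, 36], [0, 0, 0], 1]]}}

```text
clock: 16.4
tool_pos: [0.4378, 0.1225, 0.0048]
eef_rot: [-89.9, 0.2, 101.8]
force: [1.4, 1.1, 0.7]
opening: 0.354
```

```bash
python3 g.py .441 -.019 .0045 102
```

```text
t16.40 pos [0.4378 0.1225 0.0048] rot [-89.9    0.17 101.83] F [1.4 1.1 0.7] op 0.354 q [ 15.  35. -45. 125.  43.  37.  40.]
shift [-139.1    0.7   25.9] turn [-0.1  -0.17 -0.17]
```

Request:
{"name": "drive_tool", "arguments": {"motion": [[[-12, 0, 2], [0, 0, 0], 1], [[-28, 0.5, 5], [-0.1, -0.1, -0.1], 1], [[-44, 0.5, 8], [-0.1, -0.1, -0.2], 1], [[-60, 0.5, 11], [-0.1, -0.2, -0.2], 1], [[-70, 0.5, 13], [-0.1, -0.2, -0.2], 1]]}}

```text
clock: 16.9
tool_pos: [0.4393, 0.0505, 0.0047]
eef_rot: [-90.0, -0.1, 102.0]
force: [-0.0, 2.3, 4.5]
opening: 0.358
```

```bash
python3 g.py .441 -.019 .0045 102;  python3 - <<'E'
from h import *
from workcell import *
ims=[]
for n,(x,y) in(("top",(190,140)),("side",(220,200))):
    p,d=capture(n);ims.append(cv2.resize(p[y:y+150,x:x+130],None,fx=3,fy=3,interpolation=cv2.INTER_CUBIC))
cv2.imwrite("pics/d2.png",np.hstack(ims))
E
```

```text
t16.90 pos [0.4393 0.0505 0.0047] rot [-9.0030e+01 -6.0000e-02  1.0201e+02] F [-0.   2.3  4.5] op 0.358 q [ 24.  34. -45. 127.  43.  35.  49.]
shift [-68.4   0.1  12.8] turn [0.03 0.01 0.06]
```

View pics/d2.png

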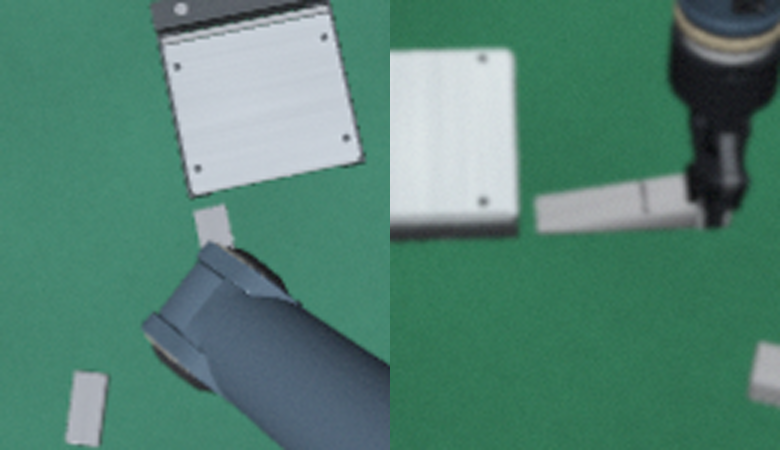

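Request:
{"name": "drive_tool", "arguments": {"motion": [[[-12, 0, 2], [0, 0, 0], 1], [[-27, 0, 5], [0, 0, 0], 1], [[-42, 0, 8], [0, 0, 0], 1], [[-58, 0, 11], [0, 0, 0], 1], [[-68, 0, 13], [0, 0, 0], 1]]}}

```text
clock: 17.5
tool_pos: [0.44, -0.021, 0.0047]
eef_rot: [-89.9, 0.1, 101.9]
force: [0.2, 2.7, 2.4]
opening: 0.352
```

Request:
{"name": "drive_tool", "arguments": {"motion": [[[0, 0, 0], [0, 0, 0], 1]]}}

```text
clock: 17.6
tool_pos: [0.44, -0.0226, 0.0048]
eef_rot: [-89.9, 0.1, 101.8]
force: [2.6, 0.7, 2.5]
opening: 0.352
```

```bash
python3 g.py .441 -.019 .0045 102;  python3 - <<'E'
from h import *
from workcell import *
ims=[]
for n,(x,y) in(("top",(220,140)),("side",(220,170))):
    p,d=capture(n);ims.append(cv2.resize(p[y:y+110,x:x+100],None,fx=4,fy=4,interpolation=cv2.INTER_CUBIC))
cv2.imwrite("pics/d3.png",np.hstack(ims))
E
```

```text
t17.60 pos [ 0.44   -0.0226  0.0048] rot [-89.93   0.11 101.76] F [2.6 0.7 2.5] op 0.352 q [ 34.  34. -45. 127.  43.  36.  58.]
shift [ 3.3  0.2 -1.7] turn [-0.07 -0.24 -0.11]
```

View pics/d3.png

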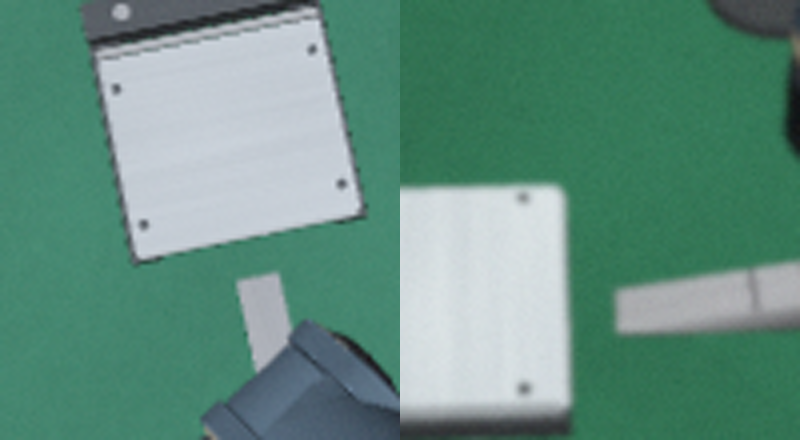

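```bash
python3 - <<'E'
from h import *
np.set_printoptions(precision=4,suppress=True)
f=lambda u:(np.array(u)+.5)/4-.5+[220,140]; g=lambda u:(np.array(u)-[400,0]+.5)/4-.5+[220,170]
ax=np.array([np.cos(np.radians(12)),np.sin(np.radians(12))]);ay=np.array([-ax[1],ax[0]])
for nm,fl,fr,tl,tr in(("top",f([137,262]),f([361,215]),f([238,281]),f([279,273])),("side",g([570,403]),g([563,187]),g([616,333]),g([616,290]))):
    F=plane(nm,[fl,fr],.024);T=plane(nm,[tl,tr],.004 if nm=="top" else .003)
    print(nm,F,T)
    v=F[0]-F[1];w=T[0]-T[1];print("w",np.linalg.norm(v),np.linalg.norm(w),np.degrees(np.arctan2(-v[0],v[1])),np.degrees(np.arctan2(-w[0],w[1])))
    m=F.mean(0)[:2];t=T.mean(0)[:2];print("tip ahead gap",(m-t)@ax,"lateral (tip-left of mid)",(t-m)@ay)
L=plane("side",[g([758,312]),g([752,270])],.018);print("line",L)
tcp=np.array([.44,-.0226]);print("tip from tcp",124/1000*ax+tcp, "line",tcp+.046*ax)
E
```

```text
top [[ 0.5697  0.0919  0.024 ]
 [ 0.6064 -0.0733  0.024 ]] [[ 0.5589  0.0175  0.004 ]
 [ 0.5652 -0.0132  0.004 ]]
w 0.16922175534635064 0.031296572211237196 12.528124696578816 11.655216436419824
tip ahead gap 0.02691578750281415 lateral (tip-left of mid) -0.0015546308869487037
side [[ 0.5702  0.0947  0.024 ]
 [ 0.6067 -0.0709  0.024 ]] [[ 0.5582  0.0212  0.003 ]
 [ 0.5641 -0.0123  0.003 ]]
w 0.1695609292280433 0.033955099541522635 12.425320339616134 10.008572281361802
tip ahead gap 0.0282942495664011 lateral (tip-left of mid) -0.0016393297163619825
line [[ 0.4798  0.0048  0.018 ]
 [ 0.4873 -0.0277  0.018 ]]
tip from tcp [0.5613 0.0032] line [ 0.485 -0.013]
```

Request:
{"name": "drive_tool", "arguments": {"motion": [[[1, 0, -8], [-0.1, -0.4, -0.1], 1], [[2, 0, -24], [-0.1, -0.4, -0.1], 1], [[2, 0, -42], [-0.1, -0.4, -0.1], 1], [[2, 0, -60], [-0.1, -0.4, -0.1], 1], [[2, 0, -70], [-0.1, -0.4, -0.1], 1]]}}

```text
clock: 18.2
tool_pos: [0.5064, -0.0065, 0.0047]
eef_rot: [-89.7, 0.2, 102.2]
force: [-9.9, -2.8, 20.3]
opening: 0.353
```

Request:
{"name": "drive_tool", "arguments": {"motion": [[[0, 0, 0], [0, 0, 0], 1]]}}

```text
clock: 18.3
tool_pos: [0.5073, -0.0061, 0.0048]
eef_rot: [-89.7, 0.2, 102.2]
force: [2.6, -0.0, 1.2]
opening: 0.355
```

```bash
python3 g.py .5427 .0015 .0045 102.2;  python3 - <<'E'
from h import *
from workcell import *
ims=[]
for n,(x,y) in(("top",(220,140)),("side",(200,170))):
    p,d=capture(n);ims.append(cv2.resize(p[y:y+110,x:x+100],None,fx=4,fy=4,interpolation=cv2.INTER_CUBIC))
cv2.imwrite("pics/d4.png",np.hstack(ims))
E
```

```text
t18.30 pos [ 0.5073 -0.0061  0.0048] rot [-89.71   0.19 102.24] F [ 2.6 -0.   1.2] op 0.355 q [ 30.  38. -45. 119.  42.  41.  60.]
shift [ -0.1   0.1 -36.2] turn [-0.29  0.04 -0.19]
```

View pics/d4.png

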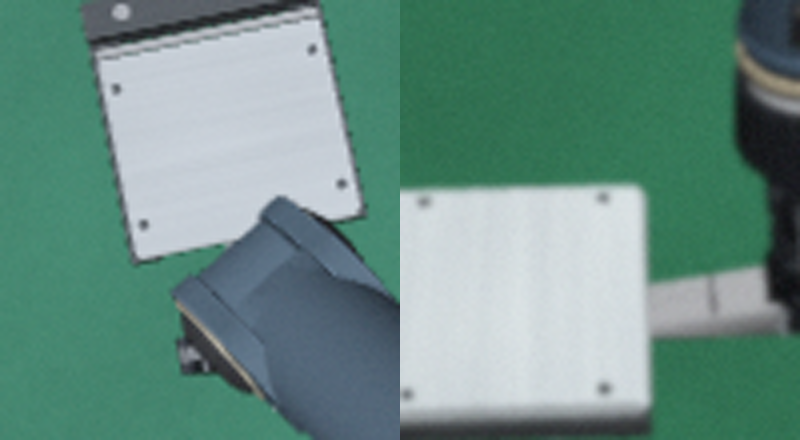

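Request:
{"name": "drive_tool", "arguments": {"motion": [[[0, 0, -4], [-0.2, 0, -0.1], 1], [[0, 0, -9], [-0.3, 0, -0.2], 1], [[0, 0, -14], [-0.3, 0, -0.2], 1], [[0, 0, -19], [-0.3, 0, -0.2], 1], [[0, 0, -23], [-0.3, 0, -0.2], 1]]}}

```text
clock: 18.9
tool_pos: [0.5258, -0.002, 0.0047]
eef_rot: [-89.6, 0.1, 102.3]
force: [-9.7, -2.2, 16.6]
opening: 0.352
```

Request:
{"name": "drive_tool", "arguments": {"motion": [[[0, 0, 0], [0, 0, 0], 1]]}}

```text
clock: 19.0
tool_pos: [0.5257, -0.002, 0.0048]
eef_rot: [-89.6, 0.1, 102.3]
force: [3.9, 0.7, -0.5]
opening: 0.354
```

```bash
python3 g.py .5427 .0015 .0045 102.2;  python3 - <<'E'
from h import *
from workcell import *
ims=[]
for n,(x,y) in(("top",(220,140)),("side",(200,170))):
    p,d=capture(n);np.savez(n+"5.npz",p=p,d=d);ims.append(cv2.resize(p[y:y+110,x:x+100],None,fx=4,fy=4,interpolation=cv2.INTER_CUBIC))
cv2.imwrite("pics/d5.png",np.hstack(ims))
E
```

```text
t19.00 pos [ 0.5257 -0.002   0.0048] rot [-8.9600e+01  1.0000e-01  1.0229e+02] F [ 3.9  0.7 -0.5] op 0.354 q [ 29.  40. -45. 116.  42.  42.  60.]
shift [ -0.2   0.2 -17.4] turn [-0.4   0.09 -0.1 ]
```

View pics/d5.png

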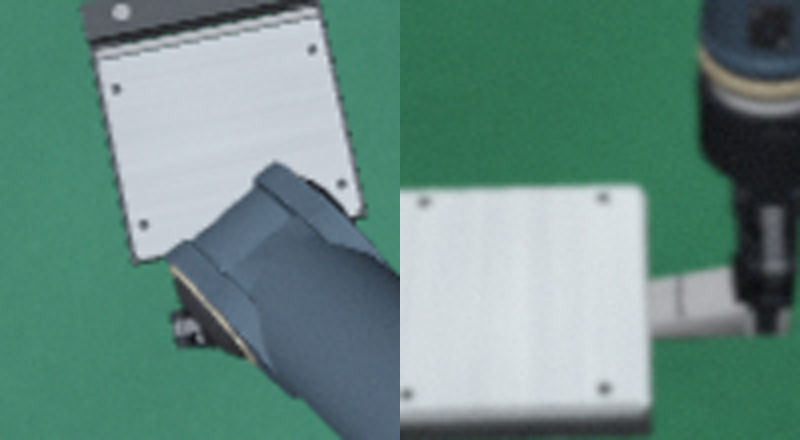

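Request:
{"name": "drive_tool", "arguments": {"motion": [[[0, -0.2, -4], [0, 0, 0], 1], [[0, -0.2, -8], [0, 0, 0], 1], [[0, -0.2, -12], [0, 0, 0], 1], [[0, -0.2, -15], [0, 0, 0], 1]]}}

```text
clock: 19.5
tool_pos: [0.5337, -0.0002, 0.0047]
eef_rot: [-88.8, 0.3, 102.3]
force: [-16.3, -3.6, 22.8]
opening: 0.354
```

Request:
{"name": "drive_tool", "arguments": {"motion": [[[0, 0, 0], [0, 0, 0], 1]]}}

```text
clock: 19.6
tool_pos: [0.5336, -0.0001, 0.0051]
eef_rot: [-88.8, 0.3, 102.3]
force: [4.4, 0.9, 1.8]
opening: 0.355
```

```bash
python3 g.py .5427 .0015 .0045 102.2;  python3 - <<'E'
from h import *
from workcell import *
ims=[]
for n,(x,y) in(("top",(220,140)),("side",(200,170))):
    p,d=capture(n);np.savez(n+"6.npz",p=p,d=d);ims.append(cv2.resize(p[y:y+110,x:x+100],None,fx=4,fy=4,interpolation=cv2.INTER_CUBIC))
cv2.imwrite("pics/d6.png",np.hstack(ims))
E
```

```text
t19.60 pos [ 5.336e-01 -1.000e-04  5.100e-03] rot [-88.83   0.3  102.31] F [4.4 0.9 1.8] op 0.355 q [ 29.  40. -45. 115.  42.  44.  61.]
shift [-0.4  0.4 -9.2] turn [-1.17  0.1  -0.3 ]
```

View pics/d6.png

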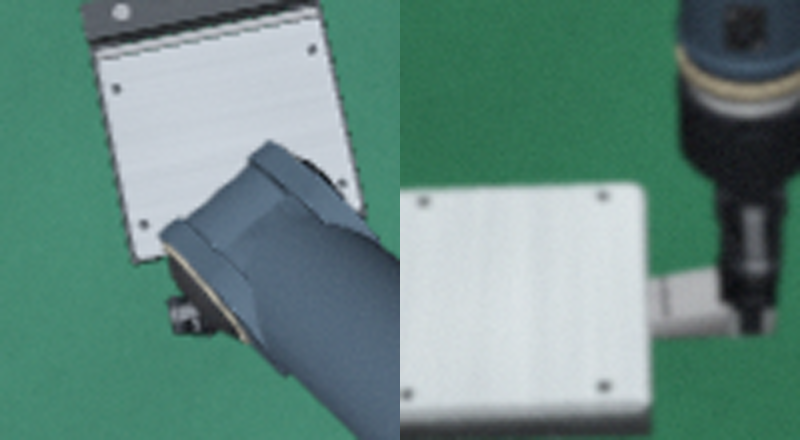

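Request:
{"name": "drive_tool", "arguments": {"motion": [[[0, 0, 0], [0, 0, 0], 0.1], [[0, 0, 0], [0, 0, 0], 0], [[0, -3, 0], [-0.6, 0, -0.2], 0], [[0, -3, 0], [-1.2, 0, -0.3], 0], [[0, -3, 0], [-1.2, 0, -0.3], 0]]}}

```text
clock: 20.2
tool_pos: [0.5329, -0.0005, 0.0077]
eef_rot: [-90.0, -0.0, 102.3]
force: [0.7, 0.8, 0.2]
opening: 0.501
```

```bash
python3 g.py .5330 .000 .0080 102.2;  python3 - <<'E'
from h import *
from workcell import *
ims=[]
for n,(x,y) in(("top",(220,140)),("side",(230,190))):
    p,d=capture(n);ims.append(cv2.resize(p[y:y+90,x:x+80],None,fx=5,fy=5,interpolation=cv2.INTER_CUBIC))
cv2.imwrite("pics/d7.png",np.hstack(ims))
E
```

```text
t20.20 pos [ 5.329e-01 -5.000e-04  7.700e-03] rot [-89.96  -0.   102.27] F [0.7 0.8 0.2] op 0.501 q [ 29.  40. -45. 115.  42.  43.  61.]
shift [ 0.5 -0.3 -0.2] turn [-0.04  0.07  0.  ]
```

View pics/d7.png

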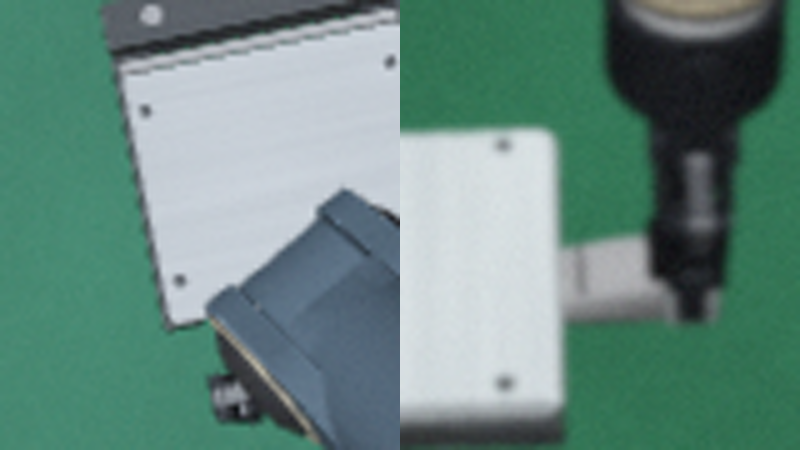

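Request:
{"name": "drive_tool", "arguments": {"motion": [[[0, 0, 0], [0, 0, 0], 0.2], [[0, 0, 0], [0, 0, 0], 1], [[0, 0, 0], [0, 0, 0], 1], [[0, 0, 0], [0, 0, 0], 1], [[0, 0, 0], [0, 0, 0], 1]], "squeeze": 80}}

```text
clock: 20.8
tool_pos: [0.5333, -0.0002, 0.0082]
eef_rot: [-90.0, 0.0, 102.3]
force: [-1.1, 0.3, 6.3]
opening: 0.354
```

Request:
{"name": "drive_tool", "arguments": {"motion": [[[0, 0, -2], [0, 0, 0], 1], [[0, 0, -4], [0, 0, 0], 1], [[0, 0, -4], [0, 0, 0], 1]]}}

```text
clock: 21.1
tool_pos: [0.5333, -0.0001, 0.0082]
eef_rot: [-89.5, 0.1, 102.3]
force: [-11.1, -2.2, 13.3]
opening: 0.349
```

```bash
python3 g.py .5427 .0015 .0080 102.2
```

```text
t21.10 pos [ 5.333e-01 -1.000e-04  8.200e-03] rot [-89.47   0.13 102.28] F [-11.1  -2.2  13.3] op 0.349 q [ 29.  40. -45. 115.  42.  43.  61.]
shift [-0.4  0.1 -9.5] turn [-0.53  0.08 -0.13]
```

Request:
{"name": "drive_tool", "arguments": {"motion": [[[0, -0.5, -5], [-0.5, 0, -0.1], 1], [[0, -0.5, -8], [-0.5, 0, -0.1], 1], [[0, -0.5, -11], [-0.5, 0, -0.1], 1]]}}

```text
clock: 21.4
tool_pos: [0.5395, 0.0012, 0.0082]
eef_rot: [-89.4, 0.1, 102.3]
force: [-10.8, -2.3, 11.8]
opening: 0.353
```

```bash
python3 g.py .5427 .0015 .0080 102.2
```

```text
t21.40 pos [0.5395 0.0012 0.0082] rot [-89.41   0.15 102.27] F [-10.8  -2.3  11.8] op 0.353 q [ 29.  40. -45. 114.  42.  44.  61.]
shift [-0.4  0.1 -3.2] turn [-0.59  0.07 -0.15]
```

```bash
python3 - <<'E'
from h import *
from workcell import *
p,d=capture("side");np.savez("side8.npz",p=p,d=d)
a=cv2.resize(p[190:280,230:310],None,fx=5,fy=5,interpolation=cv2.INTER_CUBIC)
b=cv2.resize(np.load("side0.npz")["p"][190:280,230:310],None,fx=5,fy=5,interpolation=cv2.INTER_CUBIC)
cv2.imwrite("pics/d8.png",np.hstack([a,b]));print(sense()["force"],sense()["tool_pos"])
E
```

```text
[-9.14131436 -1.99984255  9.09172705] [0.54044495 0.00141561 0.00819056]
```

View pics/d8.png

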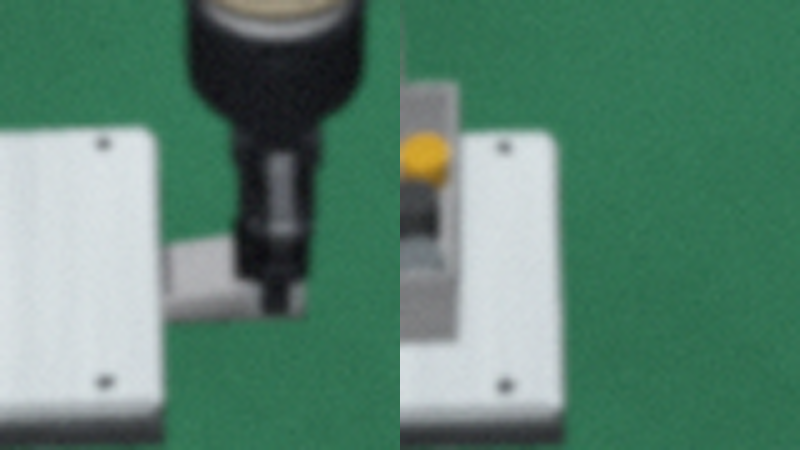

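```bash
cat > lift.py <<'E'
from h import *
def hole(p,c,r=5):
    g=cv2.cvtColor(p,cv2.COLOR_BGR2GRAY).astype(float);x,y=c
    w=g[y-r:y+r+1,x-r:x+r+1];bg=np.median(w);m=np.clip(bg-w-15,0,None)
    yy,xx=np.mgrid[y-r:y+r+1,x-r:x+r+1];return np.array([(m*xx).sum(),(m*yy).sum()])/m.sum()
def lift(p,p0):
    out=[]
    for c in((250,219),(251,266)):
        a=hole(p0,c);b=hole(p,c)
        X=plane("side",a,.024)[0]
        ax=np.array([np.cos(np.radians(12.2)),np.sin(np.radians(12.2))])
        arm=.160-max((X[:2]-np.array([.588,.0115]))@ax,0)
        P=[X+[-0.0*h,0,h] for h in (0,.01)]
        k=(project("side",[P[1]])-project("side",[P[0]]))[0]/10
        h=(b-a)@k/(k@k);out.append((round(h,2),round(arm*1000),round(h*.16/arm,2),(b-a).round(2)))
    return out
E
python3 - <<'E'
from lift import *
p0=np.load("side0.npz")["p"]
for k in "568":print(k,lift(np.load(f"side{k}.npz")["p"],p0))
E
```

```text
5 [(np.float64(0.18), 134, np.float64(0.21), array([-0.02, -0.05])), (np.float64(0.05), 136, np.float64(0.06), array([ 0.05, -0.02]))]
6 [(np.float64(0.28), 134, np.float64(0.33), array([-0.12, -0.08])), (np.float64(-0.25), 136, np.float64(-0.29), array([0.09, 0.07]))]
8 [(np.float64(0.21), 134, np.float64(0.25), array([-0.09, -0.06])), (np.float64(-1.17), 136, np.float64(-1.38), array([0.07, 0.36]))]
```

```bash
sed -i 's/r=5/r=3/;s/np.median(w)/np.percentile(w,80)/' lift.py; python3 - <<'E'
from lift import *
p0=np.load("side0.npz")["p"]
for k in "568":print(k,lift(np.load(f"side{k}.npz")["p"],p0))
g=lambda k:cv2.cvtColor(np.load(f"side{k}.npz")["p"],cv2.COLOR_BGR2GRAY).astype(np.float32)
# edge profile along columns of plate top far edge (rows) & front-left
for k in "0568":
    G=g(k);cols=slice(254,259)
    v=G[205:285,cols].mean(1);d=np.diff(v)
    def sub(a,b,s):
        w=np.clip(s*d[a-205:b-205],0,None);return (w*(np.arange(a,b)+.5)).sum()/w.sum()
    print(k,"far edge row %.2f near edge row %.2f"%(sub(212,220,1),sub(266,276,-1)))
E
```

```text
5 [(np.float64(0.01), 135, np.float64(0.01), array([-0., -0.])), (np.float64(0.01), 135, np.float64(0.01), array([ 0.01, -0.  ]))]
6 [(np.float64(-0.42), 135, np.float64(-0.49), array([-0.17,  0.14])), (np.float64(1.94), 135, np.float64(2.29), array([-0.08, -0.6 ]))]
8 [(np.float64(-0.46), 135, np.float64(-0.54), array([-0.04,  0.14])), (np.float64(2.48), 135, np.float64(2.93), array([-0.06, -0.77]))]
0 far edge row 215.92 near edge row 272.41
5 far edge row 215.88 near edge row 272.44
6 far edge row 215.39 near edge row 272.08
8 far edge row 215.11 near edge row 271.85
```

```bash
sed -i 's/(250,219)/(251,219)/;s/r=3/r=3/' lift.py; python3 - <<'E'
from lift import *
p0=np.load("side0.npz")["p"]
def st(k):
    G=cv2.cvtColor(np.load(f"side{k}.npz")["p"],cv2.COLOR_BGR2GRAY).astype(np.float32);return G
G0=st("0")
for k in "568":
    G=st(k);o=[]
    for (x,y) in((251,220),(251,266)):
        T=cv2.resize(G0[y-3:y+4,x-5:x+6],None,fx=10,fy=10,interpolation=cv2.INTER_CUBIC)
        S=cv2.resize(G[y-6:y+6,x-8:x+9],None,fx=10,fy=10,interpolation=cv2.INTER_CUBIC)
        m=cv2.matchTemplate(S,T,cv2.TM_CCOEFF_NORMED);_,v,_,l=cv2.minMaxLoc(m);o.append(((l[0]-30)/10,(l[1]-30)/10,round(v,3)))
    print(k,o,lift(np.load(f"side{k}.npz")["p"],p0))
E
```

```text
5 [(0.0, 0.0, 0.988), (0.0, 0.0, 0.997)] [(np.float64(-0.01), 136, np.float64(-0.01), array([-0.02,  0.  ])), (np.float64(0.01), 135, np.float64(0.01), array([ 0.01, -0.  ]))]
6 [(-0.1, -0.4, 0.985), (-0.1, -0.6, 0.995)] [(np.float64(-0.49), 136, np.float64(-0.58), array([-0.38,  0.17])), (np.float64(1.94), 135, np.float64(2.29), array([-0.08, -0.6 ]))]
8 [(-0.2, -0.7, 0.987), (-0.1, -0.8, 0.993)] [(np.float64(-0.41), 136, np.float64(-0.49), array([-0.37,  0.14])), (np.float64(2.48), 135, np.float64(2.93), array([-0.06, -0.77]))]
```

```bash
python3 - <<'E'
from h import *
p=np.load("side8.npz")["p"]
cv2.imwrite("pics/d9.png",cv2.resize(p[230:262,250:295],None,fx=16,fy=16,interpolation=cv2.INTER_CUBIC))
E
```

View pics/d9.png

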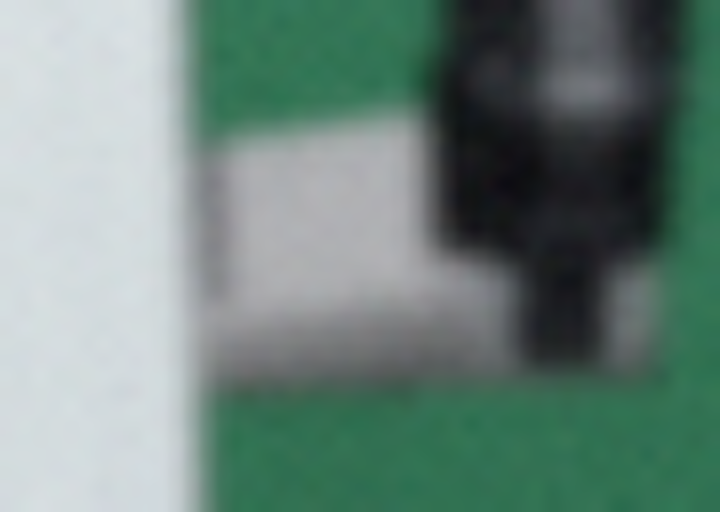

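```bash
python3 - <<'E'
from h import *
f=lambda u:(np.array(u)+.5)/16-.5+[250,230]
ax=np.array([.9774,.2113])
L=plane("side",f([218,225]),.018)[0];print("line",L,L[:2]@ax)
for z in(.017,.027):
    E=plane("side",f([195,225]),z)[0];print(z,E,E[:2]@ax-L[:2]@ax)
B=plane("side",f([655,378]),0.0)[0];print("rear lower corner",B[:2]@ax,"line - rear",L[:2]@ax-B[:2]@ax)
E
```

```text
line [0.58419907 0.01090933 0.018     ] 0.5733013111008213
0.017 [0.58760254 0.01054542 0.017     ] 0.003249657953467988
0.027 [0.58565241 0.02000176 0.027     ] 0.0033417226255134658
rear lower corner 0.5115692153322814 line - rear 0.061732095768539885
```

Request:
{"name": "drive_tool", "arguments": {"motion": [[[0, -0.3, -4], [-0.2, 0, -0.1], 1], [[0, -0.3, -7], [-0.3, 0, -0.1], 1], [[0, -0.3, -7], [-0.3, 0, -0.1], 1]]}}

```text
clock: 21.75
tool_pos: [0.5435, 0.0021, 0.0082]
eef_rot: [-89.3, 0.1, 102.3]
force: [-9.5, -2.5, 10.7]
opening: 0.35
```

```bash
cat > look.py <<'E'
import sys
from h import *
from workcell import *
k=sys.argv[1]
p,d=capture("side");np.savez(f"side{k}.npz",p=p,d=d);s=sense();print(s["clock"],s["tool_pos"],s["eef_rot"],s["force"],s["opening"])
cv2.imwrite(f"pics/e{k}.png",cv2.resize(p[205:280,240:295],None,fx=8,fy=8,interpolation=cv2.INTER_CUBIC))
st=lambda k:cv2.cvtColor(np.load(f"side{k}.npz")["p"],cv2.COLOR_BGR2GRAY).astype(np.float32)
G0=st("0");G=st(k)
for (x,y) in((251,220),(251,266)):
    T=cv2.resize(G0[y-3:y+4,x-5:x+6],None,fx=20,fy=20,interpolation=cv2.INTER_CUBIC)
    S=cv2.resize(G[y-6:y+6,x-8:x+9],None,fx=20,fy=20,interpolation=cv2.INTER_CUBIC)
    m=cv2.matchTemplate(S,T,cv2.TM_CCOEFF_NORMED);_,v,_,l=cv2.minMaxLoc(m);dy=(l[1]-60)/20
    print("hole dy px",dy,"lift mm ~",-dy/.31*.16/.135)
E
python3 look.py 9
```

```text
21.8 [0.54348792 0.00212123 0.00817171] [-89.33932841   0.11940247 102.2519321 ] [-9.56543647 -0.94366702 10.31976419] 0.3525463831545794
hole dy px -0.85 lift mm ~ 3.2497013142174427
hole dy px -0.95 lift mm ~ 3.6320191158900834
```

View pics/e9.png

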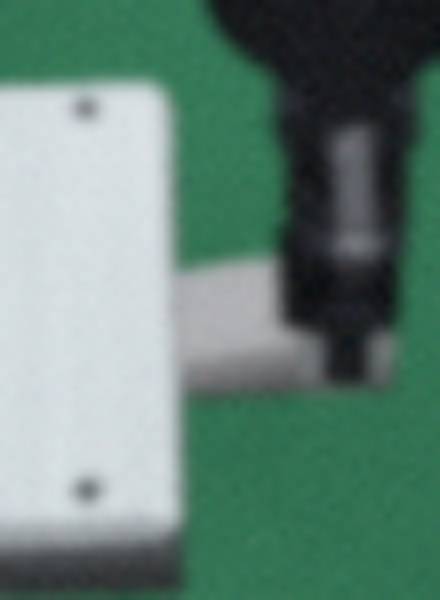

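```bash
python3 - <<'E'
from h import *
p=np.load("side9.npz")["p"]
cv2.imwrite("pics/e9b.png",cv2.resize(p[230:262,250:295],None,fx=16,fy=16,interpolation=cv2.INTER_CUBIC))
E
```

```text
(no output)
```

View pics/e9b.png

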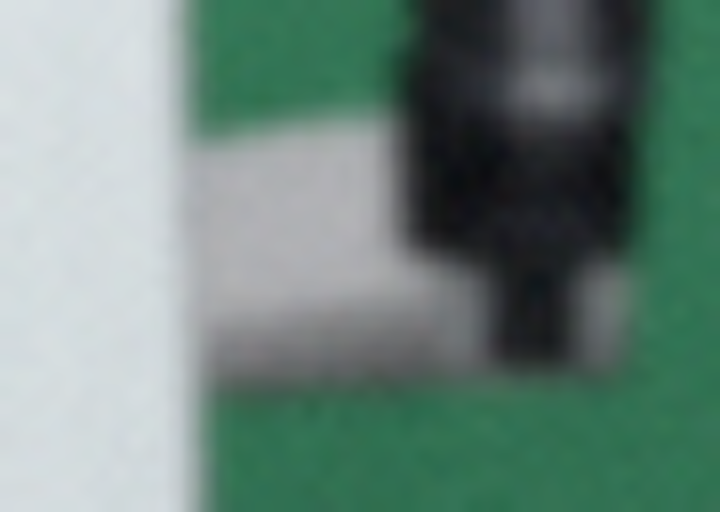

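Request:
{"name": "drive_tool", "arguments": {"motion": [[[0, 0, 0], [0, 0, 0], 1], [[0, 0, 0], [0, 0, 0], 1], [[0, 0, 0], [0, 0, 0], 1], [[0, 0, 0], [0, 0, 0], 1]]}}

```text
clock: 22.2
tool_pos: [0.5434, 0.0021, 0.0082]
eef_rot: [-89.3, 0.1, 102.2]
force: [-2.0, -0.9, 3.8]
opening: 0.351
```

```bash
python3 look.py 10; python3 - <<'E'
from h import *
from workcell import *
p,d=capture("top");cv2.imwrite("pics/f_top.png",p)
p=np.load("side10.npz")["p"];cv2.imwrite("pics/f_side.png",p)
E
```

```text
22.25 [0.54334866 0.00213212 0.00819309] [-89.31488648   0.12110143 102.2480309 ] [-2.78843811 -1.27678044  3.71798673] 0.3489436152536017
hole dy px -0.9 lift mm ~ 3.4408602150537635
hole dy px -0.95 lift mm ~ 3.6320191158900834
```

View pics/f_top.png

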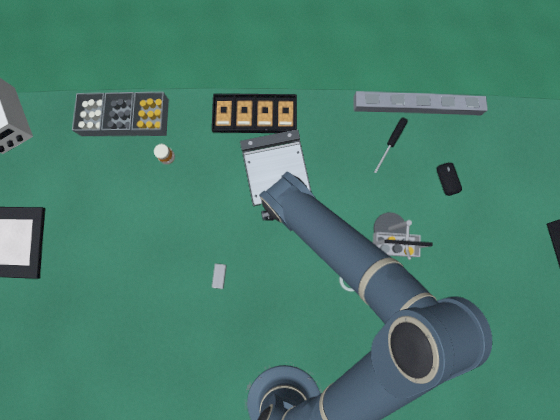

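View pics/f_side.png

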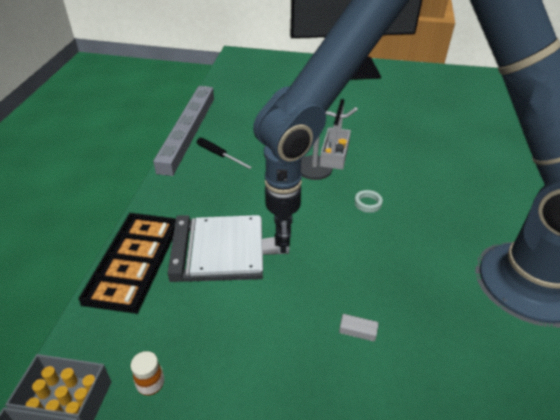

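View pics/e10.png

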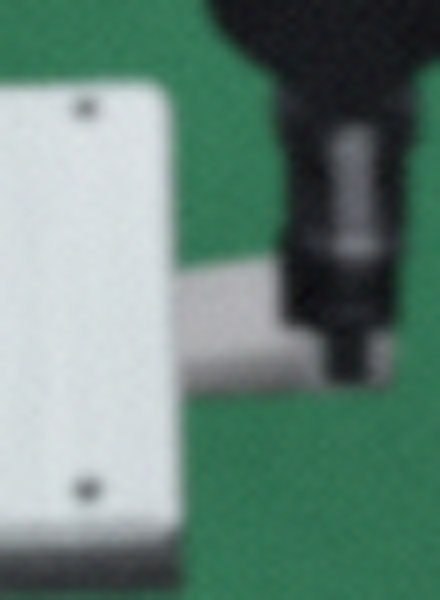

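```bash
python3 -c "
from workcell import *
print(job_done());s=sense();print(s['clock'],s['tool_pos'],s['force'],s['opening'])"
```

```text
the job is handed in; nothing more can be done
None
the job is handed in; nothing more can be done
```

The basket hangs upright by its handle on the hook. The wedge is under the front edge of the stage plate, still gripped. I handed the job in at about 22.3 s of the 64 s, with no verdict reported.

- **Basket:** The bar rested on the hook at the expected height, about 182 mm, with the rod at its middle to within about 1 mm. It hung still after release and in the last pictures.
- **Wedge:** It stayed on the bench, entering close to the plate's middle. On the last stretch its fingertips seemed to press the bench and the tool tilted about 1°. I opened the grip briefly, raised the tool 3 mm and gripped again. The tool was still tilted about 0.7° at the end.
- **Final state:** Opening was 0.35, about 30 mm against the 32 mm wedge. Force on the tool was about 5 N, and the plate did not drop back when I eased the push. The other objects I could see had not moved; the arm partly hid the tape from above.
- **Disagreement in the lift:** The dark line has just gone under the plate edge, which implies 4 mm. The shift of the plate's screw holes in the side picture gives about 3.5 mm, roughly ±0.5 mm. I took the line as the better measure.

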